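Hang a hook and a scrap pail on the goldsmith's rail

ROBOT

A 6-joint arm with a two-finger parallel gripper is mounted at the origin on the work surface. World frame = base frame: x ahead of the robot, y to its left, z up, the work surface at z = 0. Lengths are in mm, angles in rad, forces in N, time in s.
With the tool pointing down it reaches from about 375 to 825 mm from the base axis. Payload 5.5 kg.
Tool frame: the origin (TCP) lies midway between the tips of the shut fingers; the grasp point (between the pads) lies 19 mm behind it (arm.grip_depth is the distance from the TCP to the grasp point, in mm); z points along the fingers, y is the direction in which the jaws open and shut (so a half turn about z gives the same grasp; the last joint's range is limited). The gripper opens to 85 mm and grips with 20 to 120 N. Pads are 22 mm wide; open, the fingers measure 114 mm over their backs; the gripper's body (76 mm by 85 mm) begins 54 mm behind the grasp point. The pads swing forward as they close: fully open they stand 13 mm farther back than shut.
Start: joints at [1.17, 0.314, -0.047, 1.21, 0, 1.571], TCP at [234.089, 552.446, 231.299] pointing down, gripper open.
Joint ranges: [-2.67, 2.67], [-0.69, 1.73], [-1.03, 1.25], [-2.08, 2.16], [-1.42, 1.45], [-3.14, 3.14]. Speed limits (rad/s): [2.39, 2.39, 3.01, 3.14, 3.14, 3.14].

INTERFACE

Orientations are given as a unit quaternion [w, x, y, z].
In Python, from station import monitor, capture, ticket, arm gives the robot as it stands.
- The arm moves only by the shell command python3 -m inch 'ROWS' [FORCE]. ROWS is JSON, a list of rows, each an object of numbers: "x", "y", "z": the shift along the tool's x, y, z in mm; "yaw": the turn about the tool's z in rad; "fingers": the closure, from 0 (fully open) to 1 (shut). In form: [{"x": .., "y": .., "z": .., "yaw": .., "fingers": ..}, ...]. A call has 1 to 12 rows; each row shifts and turns the commanded pose from where the row before left it, along the tool's axes as they then stand; what a row does not reach is not made up. A row lasts 1/10 s, in which the tool goes at most 50 mm and 8.59 degrees, less where a joint would pass 70% of its speed; a pose out of reach is approached as far as the arm can. A call is refused whole if a number of a shift passes 50 or a number of a turn 0.15, either way. A call with a gripper value outside its range is refused whole. The fingers move at their own pace and stop on an object; FORCE is the grip in N (left out, the last holds). Time passes only in rows, so rows that do not move let the fingers close. It gives the time, the measured TCP pose, the force and the opening at its end, in the units of the state.
- monitor.sense(): the state, without advancing time (a new reading comes with each control period).
- capture(name): name is "side" or "top"; returns a dict with "pixels" (400x640x3 uint8, red, green, blue), "z_map" (400x640 float32, mm along the optical axis (not along the pixel's ray), 0 where there is no reading), "fx", "fy", "cx", "cy" (pixels), "k1" (the pictures are not rectified: a ray, as slopes to the right and down, at radius r is drawn at 1 + k1 r^2 times it, then the intrinsics apply), "eye" and "attitude" of the camera in the world. Camera axes: x right, y up, looking along -z (the intrinsics and any distortion apply to the point x, -y, -z); pixel columns grow to the right and rows downward; lengths in mm; the calibration is good to about 2 mm. A picture is of the moment at which its call begins.
- ticket.finish_job(): hands the job in, once; it reports no verdict.
The state is a dict: "time_s": time; "joint_positions": joint angles; "qvel": joint speeds; "joint_efforts": joint torques, N m; "eef_pos": TCP position; "eef_rot": TCP orientation; "wrist_force": force on the tool from outside, world axes, zero at the start; "ft_torque": the same for the moment, N m; "grip_width": finger opening in mm.
Only numpy, scipy, OpenCV 4.12 (cv2) and the standard library are available. Lean on these libraries where they do the work, as an engineer would, in place of code of your own. Each camera call takes 0.05 s, during which the arm holds its last target.

TASK

Take the twisted S-hook off its little stand and hang it by its upper curl on the wooden rail, about midway in the gap between the hammer and the brush that hang there; then hang the tin pail by its bail from the hook's lower curl, and let go of both so they hang still. The rail is slender, so treat it gently and do not lean on it, keep the pail upright, and leave the other things on the bench where they are.

Things in the scene. Friction and masses are not known exactly. Their poses are not given: they have to be found in the camera images.
- hook: Twisted S-hook of 8 mm steel bar, 144 mm tall, 80 g, a flat finger tab on top. Origin on its middle line, halfway between the insides of its curls; z up as it hangs. Between the curls the bar comes down on -x, crosses to +y and runs straight down at y = 17 mm from the origin's height. Starts hanging on the stand's peg.
- hook_tab (a point): Centre of the hook's upright finger tab (24 mm along x, 8 mm thick along y, from 58 to 86 mm above the hook's origin), 73 mm above the origin; axes as the hook. Pinch across y, with nothing beside it; tips down to the tab's foot stay 8 mm above the bar the hook hangs on.
- hook_seat (a point): Inside top of the upper curl, where it rests on a bar; 50 mm above the hook's origin; axes as the hook. The curl lies in the x-z plane, 26 mm clear inside, its mouth facing down; its free tip is on +x and ends 26 mm below this point.
- hook_bowl (a point): Inside bottom of the lower curl, where a bail rests; 50 mm below the hook's origin; axes as the hook. This curl lies in the y-z plane, 26 mm clear inside, open upward; its free tip is on -y (outside at y = -24 mm) and ends 26 mm above this point. The hook reaches 8 mm below this point.
- stand: Wooden hook stand, fixed: a base 70 x 124 x 12 mm and two posts (20 x 14 mm, 52 mm either side of the middle along y, tops 145 mm up) carrying a level steel peg 10 mm thick along its y axis. Origin under the middle of the base.
- peg_mid (a point): Middle of the stand's peg, on its axis, 140 mm above the bench; y along the peg.
- rack: Wooden rack, fixed: a level round rail 12 mm thick, 560 mm long along its y axis, its axis 270 mm above the bench, on two 18 mm posts 260 mm either side of the middle (feet 50 x 60 x 14 mm). Origin on the bench under the middle of the rail; the robot is on its -x side.
- hung: Two tools already hanging on the rail, fixed: a hammer 125 mm to the +y side and a brush 125 mm to the -y side of the gap's middle, each within 24 mm along y of there and 14 mm along x of the rail's axis, reaching down to 98 mm above the bench. Origin on the bench under the middle of the gap; axes as the rack.
- gap_mid (a point): Point on the rail's axis midway between the two hung tools, 270 mm above the bench; y along the rail, x away from the robot, z up.
- pail: Open tin pail, about 0.17 kg, 94 mm across the rim, 72 mm at the foot, 75 mm high. Its stiff bail stands upright in its x-z plane: a strap 9 mm wide along y, 6 mm thick. Origin at the middle of its underside. Strap's middle line: 143 mm up at the middle, 133 mm up at 40 mm either side along x, 124 mm up at 49 mm, then straight down to the rim.
- pail_mid (a point): Centre of the pail, 37.5 mm above its underside; axes as the pail.
- bail_top (a point): Underside of the bail at its highest point, 140 mm above the pail's underside; axes as the pail.
- dropper: Small amber dropper bottle, 30 mm across, 66 mm tall, loose, a bystander; origin at the middle of its underside.
- jar: Squat white jar, 54 mm across, 60 mm tall, loose, a bystander; origin at the middle of its underside.
- carton: Small blue plastic box, 75 x 55 x 40 mm, loose, a bystander; origin at the middle of its underside.
- mandrel: Steel ring mandrel, an upright cone on a 60 mm round foot, 100 mm tall, loose, a bystander; origin at the middle of its underside.
- cup: White cup, 60 mm across, 65 mm tall, loose, a bystander; origin at the middle of its underside.
- brick: Small terracotta soldering block, 90 x 60 x 25 mm, loose, a bystander; origin at the middle of its underside.
- driver: Small screwdriver lying down, 160 mm long, loose, a bystander; origin at the middle of its underside.

How it is judged:
By the outcome, as a careful person would: the job done as asked, in the order asked, and still so for the second after the job is handed in, with the robot touching nothing.
It also fails if it takes over 72 s, if anything falls off the work surface, if the arm or the gripper's body presses on something with over 40 N, if the wrist force passes 120 N, or if a joint passes its speed limit or range.

## Working session

There is one attempt and no reset: what is moved stays moved. The work goes in short steps, Python scripts to look and compute and a shell command to move; the robot and the scene stay as the last step left them, time stands still between calls to the robot, and variables do not carry over. Pictures are saved under pics/ and viewed, and the job is handed in when it is done.

```bash
ls; mkdir -p pics; python3 - <<'E'
from station import monitor, capture, ticket, arm
import cv2,numpy as np
print(monitor.sense()); print(arm.grip_depth, dir(arm))
for n in("side","top"):
    c=capture(n); cv2.imwrite(f"pics/{n}0.png",c["pixels"][:,:,::-1]); np.savez(f"{n}0.npz",**c)
    print({k:v for k,v in c.items() if k not in("pixels","z_map")})
E
```

```text
pics
{'time_s': 0.0, 'joint_positions': array([ 1.16999812e+00,  3.14224804e-01, -4.80992416e-02,  1.21022910e+00,
        1.60777737e-05,  1.57080938e+00]), 'qvel': array([ 0.00076134,  0.00151113, -0.00132985,  0.0007298 , -0.00081746,
        0.00019822]), 'joint_efforts': array([ 6.47110319e-04, -5.39582956e+01,  3.39753199e+01,  1.88873406e-02,
        4.14300584e-04, -2.29906419e-05]), 'eef_pos': array([233.85147719, 551.89580861, 230.42648503]), 'eef_rot': array([-1.82729312e-04,  1.99066791e-01,  9.79985531e-01, -8.59232596e-04]), 'wrist_force': array([ 0.18014174, -0.2285821 ,  0.03469999]), 'ft_torque': array([ 0.03096371,  0.02389377, -0.00033925]), 'grip_width': 85.29998045913717}
18.700000000000003 ['MotionError', '__class__', '__delattr__', '__dict__', '__dir__', '__doc__', '__eq__', '__format__', '__ge__', '__getattribute__', '__getstate__', '__gt__', '__hash__', '__init__', '__init_subclass__', '__le__', '__lt__', '__module__', '__ne__', '__new__', '__reduce__', '__reduce_ex__', '__repr__', '__setattr__', '__sizeof__', '__str__', '__subclasshook__', '__weakref__', 'grip_depth']
{'fx': 444.0847229221699, 'fy': 444.0847229221699, 'cx': 326.37889516739546, 'cy': 202.9929874369321, 'k1': 0.01725707508367984, 'eye': array([ 177.34939634, -733.37749973,  979.09203482]), 'attitude': array([ 0.90624052,  0.37140584, -0.07707321, -0.18666959])}
{'fx': 442.1606749382091, 'fy': 442.1606749382091, 'cx': 324.2010796408767, 'cy': 208.8489358756017, 'k1': -0.04601259650172699, 'eye': array([ 325.67762398,   14.85923262, 1334.74232749]), 'attitude': array([-0.6979895 , -0.04678822,  0.0594217 ,  0.71210293])}
```

View pics/side0.png

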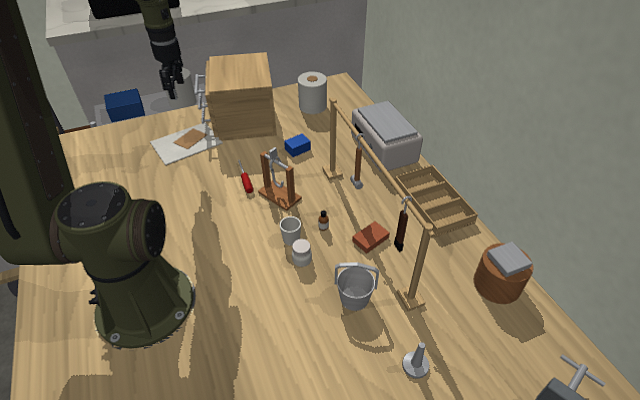

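View pics/top0.png

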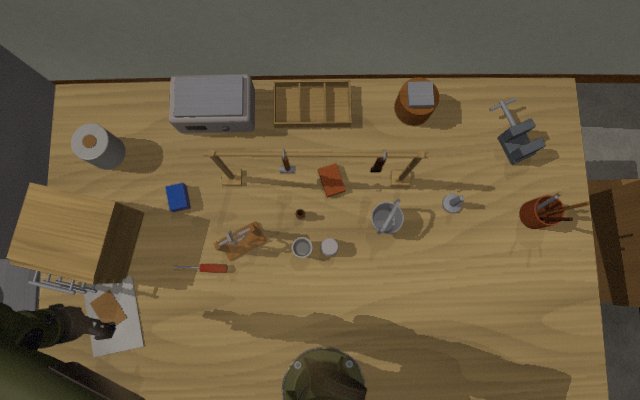

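The side view shows the stand with the hook at about (280,180), the pail at (356,287), and the rail from (333,105) to (428,230). In the top view the stand is at (242,240), the pail at (388,217), and the rail lies along row 153. Next I'll make measuring helpers and enlarged crops.

```bash
cat > h.py <<'E'
import numpy as np,cv2
from scipy.spatial.transform import Rotation as R
def rot(c):
    w,x,y,z=c["attitude"]; return R.from_quat([x,y,z,w]).as_matrix()
def load(f): return dict(np.load(f))
def slopes(c,u,v):
    a=(np.asarray(u,float)-float(c["cx"]))/float(c["fx"]); b=(np.asarray(v,float)-float(c["cy"]))/float(c["fy"])
    k=float(c["k1"]); s=np.ones_like(a)
    for _ in range(20):
        r2=(a/s)**2+(b/s)**2; s=1+k*r2
    return a/s,b/s
def ray(c,u,v):
    a,b=slopes(c,u,v); return np.stack([a,-b,-np.ones_like(a)],-1)@rot(c).T
def plane(c,u,v,z):
    d=ray(c,u,v); t=(z-c["eye"][2])/d[...,2]; return c["eye"]+d*t[...,None]
def cloud(c):
    v,u=np.mgrid[0:400,0:640]; d=ray(c,u,v); P=c["eye"]+d*c["z_map"][...,None].astype(float); P[c["z_map"]==0]=np.nan; return P
def tri(c1,p1,c2,p2):
    d1=ray(c1,*p1);d2=ray(c2,*p2);A=np.stack([d1,-d2],1)
    t=np.linalg.lstsq(A,c2["eye"]-c1["eye"],rcond=None)[0]
    a=c1["eye"]+d1*t[0];b=c2["eye"]+d2*t[1]; return (a+b)/2,np.linalg.norm(a-b)
def proj(c,p):
    q=(np.asarray(p)-c["eye"])@rot(c); a=q[...,0]/-q[...,2];b=-q[...,1]/-q[...,2]
    s=1+float(c["k1"])*(a*a+b*b); return np.stack([a*s*c["fx"]+c["cx"],b*s*c["fy"]+c["cy"]],-1)
E
python3 - <<'E'
from h import *
for n,crops in(("side",[(240,130,80,60),(320,90,120,90),(320,250,80,60)]),("top",[(205,215,80,60),(200,130,240,90),(350,185,80,60)])):
    c=load(n+"0.npz"); P=cloud(c)
    print(n,"table z",np.nanmedian(P[300:320,200:300,2] if n=="side" else P[280:290,100:200,2]))
    ims=[]
    for i,(x,y,w,h) in enumerate(crops):
        im=c["pixels"][y:y+h,x:x+w,::-1]; s=800//w if w!=240 else 3
        s=min(s,600//h)
        cv2.imwrite(f"pics/{n}0_{i}.png",cv2.resize(im,None,fx=s,fy=s,interpolation=cv2.INTER_CUBIC)); print(n,i,s)
t=load("top0.npz");P=cloud(t)
# rail points
m=(P[...,2]>255)&(P[...,2]<285)&(P[...,0]>450)&(P[...,0]<800); q=P[m]; print(len(q),q.min(0),q.max(0),np.polyfit(q[:,1],q[:,0],1),np.median(q[:,2]))
s=load("side0.npz");Q=cloud(s)
m=(Q[...,2]>258)&(Q[...,2]<285)&(Q[...,0]>450)&(Q[...,0]<800)&(abs(Q[...,1])<350); q=Q[m]; print(len(q),q.min(0),q.max(0),np.polyfit(q[:,1],q[:,0],1),np.median(q[:,2]))
E
```

```text
side table z 1.3164718977691336
side 0 10
side 1 6
side 2 10
top table z 0.506636492489065
top 0 10
top 1 3
top 2 10
1151 [ 608.10724498 -267.10231344  256.75345663] [638.54380178 291.43771211 284.46946636] [2.19249873e-02 6.24160435e+02] 273.9697443020086
968 [ 608.21350857 -269.06920412  258.21377282] [642.22722859 292.97346362 284.99649016] [2.52400153e-02 6.23789228e+02] 276.9962806959263
```

View pics/side0_0.png

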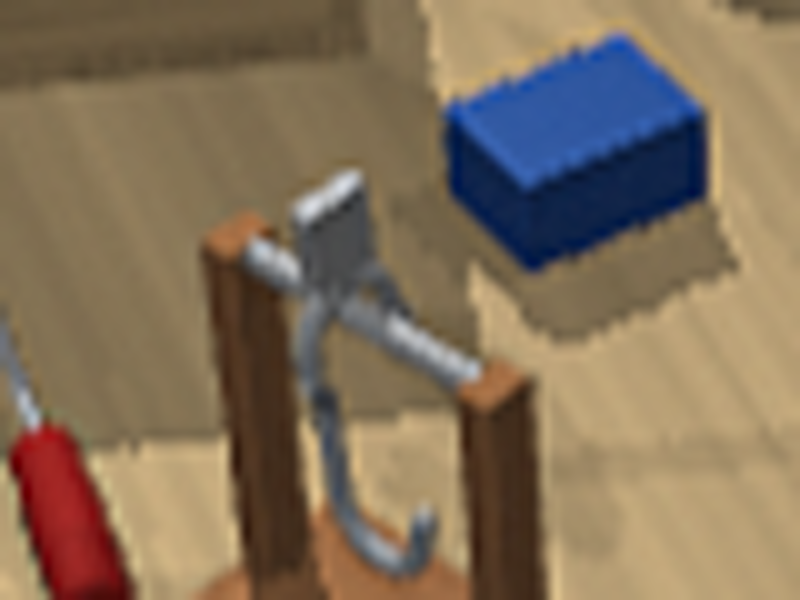

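View pics/top0_0.png

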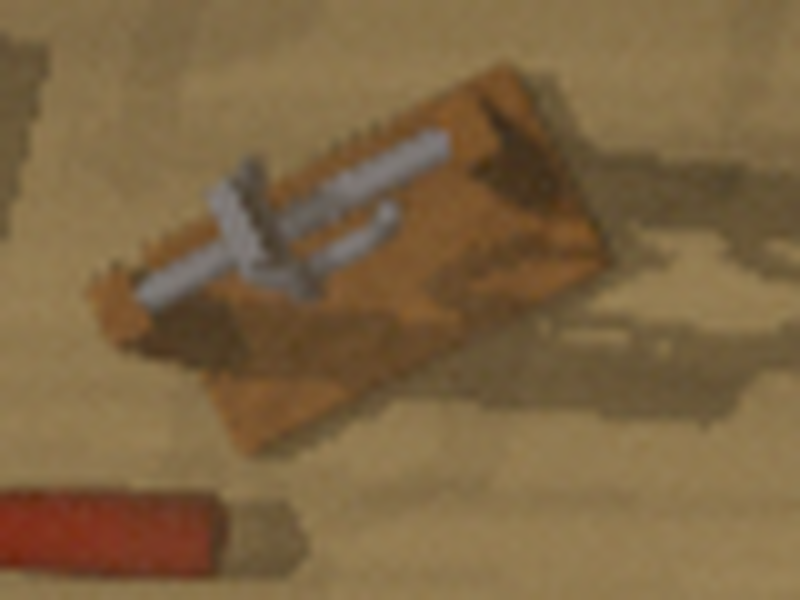

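View pics/side0_1.png

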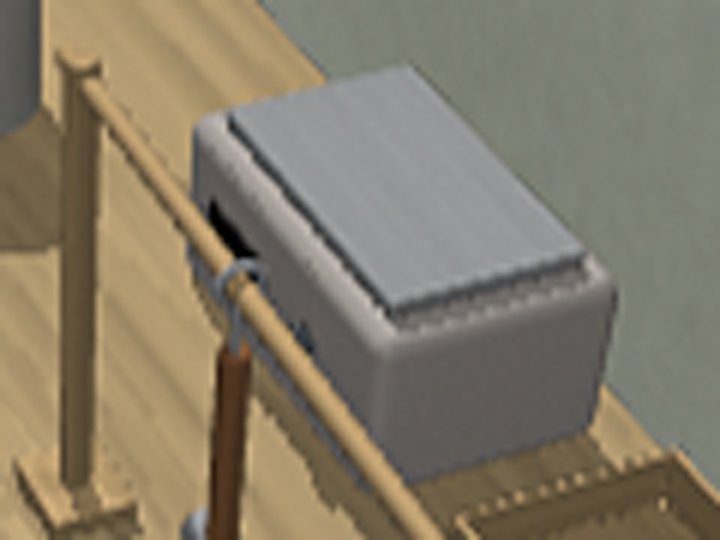

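View pics/top0_2.png

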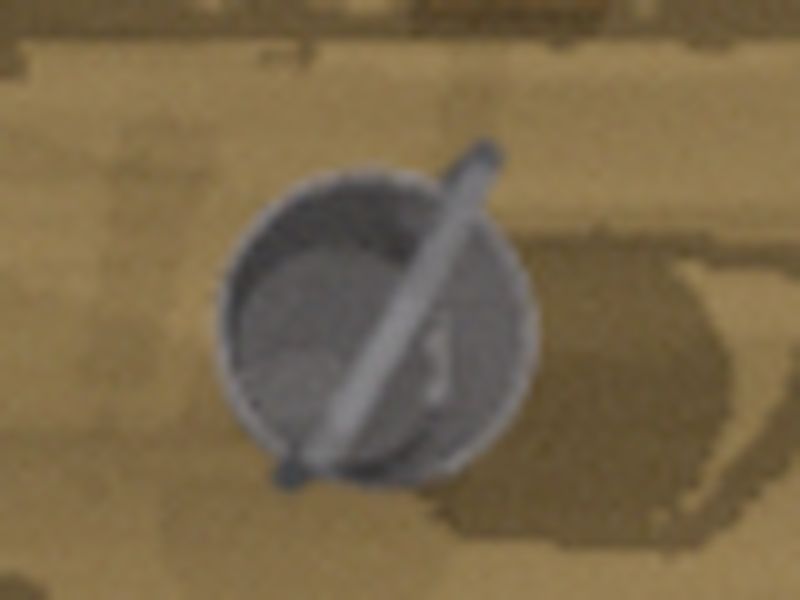

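View pics/side0_2.png

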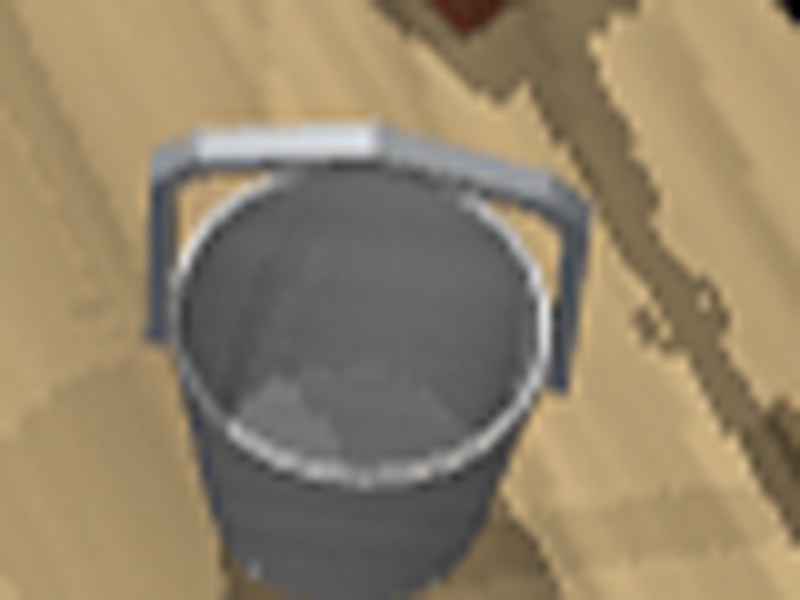

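View pics/top0_1.png

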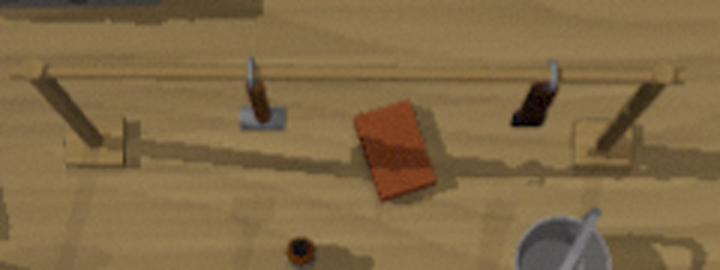

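The tab top is at about (330,200) in the side crop, and the lower curl's tip points right (-y). The free end of the upper curl is behind the peg. In the top crop the peg runs from (145,300) to (445,140), and the bail from (290,475) to (485,155). I'll measure these now.

```bash
python3 - <<'E'
from h import *
np.set_printoptions(precision=1,suppress=True)
t=load("top0.npz");P=cloud(t); s=load("side0.npz");Q=cloud(s)
for nm,c,C,(x0,y0,x1,y1) in(("top",t,P,(205,215,285,275)),("side",s,Q,(240,130,320,215))):
    sub=C[y0:y1,x0:x1]; px=c["pixels"][y0:y1,x0:x1].astype(int)
    z=sub[...,2]
    # tab
    m=z>150; q=sub[m]; print(nm,"tab n",len(q),q.min(0),q.max(0),"mean",q.mean(0))
    m2=z>171; q2=sub[m2]; print("  >171",len(q2),q2.mean(0),q2.min(0),q2.max(0))
    if len(q2)>4:
        d=q2[:,:2]-q2[:,:2].mean(0); w,v=np.linalg.eigh(d.T@d); print("  tab dir deg",np.degrees(np.arctan2(v[1,1],v[0,1])),np.sqrt(w/len(d)))
    # peg: z 138-148 & grayish
    sat=px.max(-1)-px.min(-1)
    m=(z>133)&(z<152)&(sat<25); q=sub[m]; d=q[:,:2]-q[:,:2].mean(0); w,v=np.linalg.eigh(d.T@d)
    print("  peg n",len(q),q.mean(0),"dir",np.degrees(np.arctan2(v[1,1],v[0,1])),np.sqrt(w/len(d)))
    m=(z>133)&(z<152)&(sat>=35); q=sub[m]; 
    if len(q): print("  post tops",len(q),q.min(0),q.max(0))
# peg ends by rays at z=145 in top: crop px/10+offset
a=plane(t,205+14.5-.0,215+30.,142);b=plane(t,205+44.5,215+14.,142);print("peg ends top",a,b,(a+b)/2,np.linalg.norm(a-b),np.degrees(np.arctan2(*(a-b)[[1,0]])))
# triangulate post tops centre etc
a=tri(t,(205+21.8,215+20),s,(240+29.5,130+21.5)); print("tab top corner guess",a)
E
```

```text
top tab n 48 [420.1 184.3 150.2] [464.6 251.  184.8] mean [432.2 241.5 173.2]
  >171 33 [431.1 243.7 179.2] [420.1 236.4 171.6] [441.3 251.  184.8]
  tab dir deg -153.50387893643799 [2.4 7. ]
  peg n 101 [434.1 236.2 143.3] dir 117.56690157553135 [ 5.3 27.1]
  post tops 92 [402.4 179.6 133.1] [468.6 292.  150.2]
side tab n 95 [406.  179.8 150.2] [458.6 288.7 189. ] mean [432.3 241.5 168.8]
  >171 43 [431.6 243.  180.1] [420.3 235.4 171.4] [444.8 253.6 189. ]
  tab dir deg -153.7978892659133 [2.8 7.8]
  peg n 103 [434.7 236.6 145.5] dir 117.30508799008604 [ 8.  24.4]
  post tops 87 [402.9 180.8 133.2] [472.3 291.8 151.1]
peg ends top [413.  275.6 142. ] [454.8 194.9 142. ] [433.9 235.2 142. ] 90.85651053102309 117.38394476271961
tab top corner guess (array([430.7, 251.2, 172.5]), np.float64(12.382137697465689))
```

```bash
python3 - <<'E'
from h import *
np.set_printoptions(precision=1,suppress=True)
t=load("top0.npz");P=cloud(t); s=load("side0.npz");Q=cloud(s)
# hung tools: points with 95<z<262, near rail
for nm,C in(("top",P),("side",Q)):
    z=C[...,2]
    for a,b in((60,220),(-220,-60)):
        for lo,hi in((95,235),(235,262),(278,300)):
            m=(z>lo)&(z<hi)&(abs(C[...,0]-624)<26)&(C[...,1]>a)&(C[...,1]<b); q=C[m]
            if len(q)>3: print(nm,a,(lo,hi),len(q),"min",q.min(0),"max",q.max(0),"med",np.median(q,0))
# bail
for nm,C,(x0,y0,x1,y1) in(("top",P,(350,185,430,245)),("side",Q,(320,250,400,320))):
    sub=C[y0:y1,x0:x1];z=sub[...,2]
    q=sub[(z>110)&(z<160)]; d=q[:,:2]-q[:,:2].mean(0); w,v=np.linalg.eigh(d.T@d)
    ax=v[:,1]; pr=d@ax; print(nm,"bail",len(q),q.mean(0),"dir",np.degrees(np.arctan2(ax[1],ax[0])),np.sqrt(w/len(d)),pr.min(),pr.max(),"zmax",q[:,2].max(), "midpt",q[:,:2].mean(0)+ax*(pr.min()+pr.max())/2)
    q=sub[(z>68)&(z<79)]; 
    A=np.c_[2*q[:,:2],np.ones(len(q))]; r=np.linalg.lstsq(A,(q[:,:2]**2).sum(1),rcond=None)[0]; print("  rim centre",r[:2],np.sqrt(r[2]+r[0]**2+r[1]**2),len(q))
# all bystanders
E
```

```text
top 60 (95, 235) 163 min [616.1  73.4 111.9] max [638.  113.5 234.9] med [622.1  90.9 124.2]
top 60 (235, 262) 6 min [622.8  85.7 235.4] max [628.   98.5 248.5] med [625.8  90.1 236.5]
top 60 (278, 300) 18 min [619.7  75.5 278. ] max [636.5 203.5 284.5] med [627.6  92.5 279. ]
top -220 (95, 235) 139 min [ 614.5 -171.3  108.3] max [ 626.9 -142.9  233.8] med [ 616.8 -154.4  183.9]
top -220 (235, 262) 4 min [ 619.5 -159.7  240.1] max [ 620.9 -156.2  250. ] med [ 620.  -157.6  244.4]
top -220 (278, 300) 23 min [ 611.6 -218.4  278.4] max [ 632.3 -121.5  283.2] med [ 621.6 -156.9  279.8]
side 60 (95, 235) 265 min [615.8  71.8 103.6] max [637.9 116.6 233.9] med [624.4  88.  152.7]
side 60 (235, 262) 29 min [619.9  86.2 235.3] max [634.4  98.9 258.2] med [626.7  91.1 238.8]
side 60 (278, 300) 92 min [617.8  60.3 278. ] max [637.7 218.9 286.2] med [629.1 130.5 279.3]
side -220 (95, 235) 342 min [ 613.5 -173.3  101.8] max [ 627.1 -144.2  234.4] med [ 617.2 -164.1  175.5]
side -220 (235, 262) 19 min [ 619.7 -159.6  235.3] max [ 624.2 -154.7  261.9] med [ 621.1 -157.1  250.5]
side -220 (278, 300) 96 min [ 610.9 -218.8  278. ] max [628.7 -65.4 288.4] med [ 621.9 -149.2  278.9]
top bail 130 [ 486.2 -189.4  137. ] dir 148.60507021178435 [ 2.7 30. ] -54.52041634418036 48.34233873671939 zmax 148.03351436993466 midpt [ 488.9 -191. ]
  rim centre [ 488.6 -191.1] 44.87792967095786 129
side bail 237 [ 489.  -191.9  136.9] dir 150.45998572469537 [ 6.4 32.2] -100.8556874554755 51.78488959957216 zmax 150.4402657438393 midpt [ 510.3 -204. ]
  rim centre [ 488.8 -191.8] 44.86408447138221 225
```

The two views agree to about 1 mm:
- **Hook:** (431.4, 243.4), yaw about 27°.
- **Gap middle:** (623.3, -33).
- **Pail:** (488.8, -191.4), bail direction -31°.

I'll check for obstacles and compute the first leg.

```bash
cat >> h.py <<'E'
def delta(target,yang=None):
    from station import monitor
    st=monitor.sense(); w,x,y,z=st["eef_rot"]; M=R.from_quat([x,y,z,w]).as_matrix()
    d=M.T@(np.asarray(target,float)-st["eef_pos"]); ya=np.degrees(np.arctan2(M[1,1],M[0,1]))
    print("t",round(st["time_s"],2),"tcp",st["eef_pos"].round(1),"yang",ya.round(2),"tilt",np.degrees(np.arccos(-M[2,2])).round(2),"F",st["wrist_force"].round(1),"grip",round(st["grip_width"],1),"q",st["joint_positions"].round(2))
    print("tool shift",d.round(1), "yaw", None if yang is None else round(np.radians(ya-yang),3))
E
python3 - <<'E'
from h import *
np.set_printoptions(precision=1,suppress=True)
t=load("top0.npz");P=cloud(t)
m=(P[...,2]>60)&(P[...,0]>0)&(P[...,0]<520)&(P[...,1]>290)&(P[...,1]<900)
q=P[m]
for x in range(100,520,60):
    k=q[(q[:,0]>=x)&(q[:,0]<x+60)]
    if len(k): print(x,k[:,1].min(),[(int(b),int(k[(k[:,1]>b)&(k[:,1]<b+60),2].max())) for b in range(300,800,60) if ((k[:,1]>b)&(k[:,1]<b+60)).any()])
delta([431.4,243.4,215],117)
E
python3 -m inch '[{"yaw":-0.15,"y":-30,"z":-10,"fingers":0.4},{"yaw":-0.15,"y":-40,"z":-10,"fingers":0.4}]' 60
python3 -c "
from h import *
delta([431.4,243.4,215],117)"
```

```text
160 290.00173713409714 [(300, 780), (360, 777), (420, 759), (480, 584), (540, 484)]
220 373.059590218216 [(360, 756), (420, 755), (480, 677), (540, 596), (600, 347)]
280 559.3038357288776 [(540, 568), (600, 201), (660, 191), (720, 171)]
340 568.2165833702408 [(540, 204), (600, 206), (660, 205), (720, 206), (780, 204)]
400 290.7097171984566 [(540, 205), (600, 205), (660, 205), (720, 204), (780, 205)]
460 538.7246113668269 [(480, 171), (540, 206), (600, 204), (660, 206), (720, 207), (780, 205)]
t 0.1 tcp [233.9 552.  230.6] yang 67.04 tilt 0.09 F [ 0.   0.3 -0. ] grip 85.4 q [ 1.2  0.3 -0.1  1.2  0.   1.6]
tool shift [-302.3 -207.    15.9] yaw -0.872
t 0.1 tcp [233.9 552.  230.6] yang 67.04 tilt 0.09 F [ 0.   0.3 -0. ] grip 85.4 q [ 1.17  0.31 -0.05  1.21  0.    1.57]
tool shift [-302.3 -207.    15.9] yaw -0.872$[0]: bad value
```

```bash
python3 -m inch '[{"x":0,"y":-30,"z":-10,"yaw":-0.15,"fingers":0.4},{"x":0,"y":-40,"z":-10,"yaw":-0.15,"fingers":0.4}]' 60
python3 -c "
from h import *
delta([431.4,243.4,215],117)"
```

```text
time_s: 0.3
eef_pos: [212.0, 485.9, 250.1]
eef_rot: [-0.0, 0.047, 0.999, -0.001]
wrist_force: [-0.1, -0.5, 0.5]
grip_width: 59.0
t 0.3 tcp [212.  485.9 250.1] yang 84.61 tilt 0.1 F [-0.1 -0.5  0.5] grip 59.0 q [ 1.16  0.18 -0.18  1.22  0.    1.25]
tool shift [-241.2 -220.8   35.3] yaw -0.565
```

```bash
python3 -m inch '[{"x":-30,"y":-40,"z":0,"yaw":-0.14,"fingers":0.5},{"x":-35,"y":-40,"z":0,"yaw":-0.14,"fingers":0.5},{"x":-35,"y":-40,"z":0,"yaw":-0.14,"fingers":0.5},{"x":-35,"y":-30,"z":0,"yaw":-0.14,"fingers":0.5}]'
python3 -c "
from h import *
delta([431.4,243.4,215],117)"
```

```text
time_s: 0.7
eef_pos: [346.3, 361.4, 251.5]
eef_rot: [-0.0, -0.216, 0.976, -0.0]
wrist_force: [0.2, 1.6, -0.5]
grip_width: 42.9
t 0.7 tcp [346.3 361.4 251.5] yang 114.97 tilt 0.03 F [ 0.2  1.6 -0.5] grip 42.9 q [ 0.81  0.12 -0.25  1.21  0.    0.37]
tool shift [ -27.3 -142.9   36.5] yaw -0.035
```

```bash
python3 -m inch '[{"x":-9,"y":-45,"z":0,"yaw":-0.03,"fingers":0.5},{"x":-9,"y":-45,"z":0,"yaw":0,"fingers":0.5},{"x":-9,"y":-45,"z":15,"yaw":0,"fingers":0.5},{"x":0,"y":0,"z":10,"yaw":0,"fingers":0.5},{"x":0,"y":0,"z":0,"yaw":0,"fingers":0.5}]'
cat > look.py <<'E'
import sys
from h import *
from station import capture
n,name,x,y,w,h=sys.argv[1],sys.argv[2],*map(int,sys.argv[3:7])
c=capture(n); np.savez(name+".npz",**c)
s=min(800//w,600//h); cv2.imwrite(f"pics/{name}.png",cv2.resize(c["pixels"][y:y+h,x:x+w,::-1],None,fx=s,fy=s,interpolation=cv2.INTER_CUBIC)); print("scale",s)
E
python3 look.py side side1 230 100 100 80
python3 -c "
from h import *
delta([431.4,243.4,154],117)"
```

```text
time_s: 1.2
eef_pos: [428.5, 252.4, 224.6]
eef_rot: [-0.002, -0.227, 0.974, -0.0]
wrist_force: [-0.0, 0.7, 0.9]
grip_width: 42.9
scale 7
t 1.25 tcp [428.3 253.5 225.4] yang 116.32 tilt 0.14 F [-0.   1.  -0.4] grip 42.8 q [ 0.53  0.13 -0.3   1.15  0.    0.07]
tool shift [  1.5 -10.4  71.4] yaw -0.012
```

View pics/side1.png

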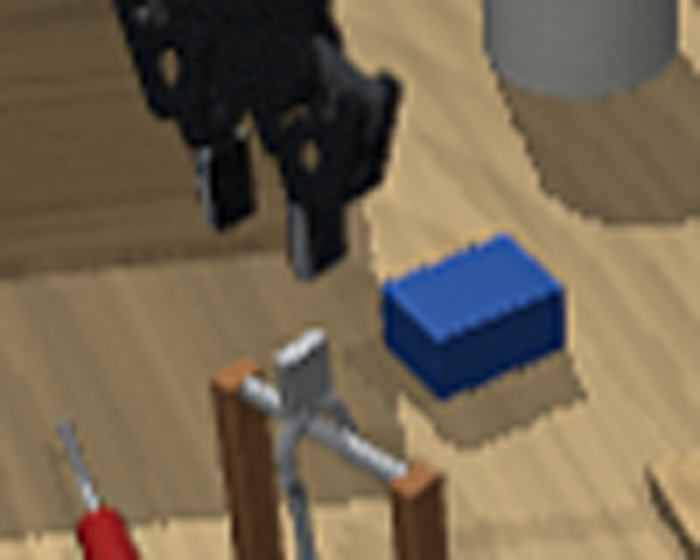

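```bash
python3 -c "
from h import *
np.set_printoptions(precision=1,suppress=True)
c=load('side1.npz')
print(proj(c,np.array([[428.4,253.3,225.2+5],[431.4,243.4,181]])))
C=cloud(c); sub=C[110:145,250:295]; q=sub[(sub[...,2]>226)&(sub[...,2]<236)&(sub[...,0]<470)];print(len(q),q.min(0),q.max(0))
"
python3 -m inch '[{"x":1.5,"y":-10.5,"z":0,"yaw":-0.012,"fingers":0.5},{"x":0,"y":0,"z":20,"yaw":0,"fingers":0.5},{"x":0,"y":0,"z":25,"yaw":0,"fingers":0.5},{"x":0,"y":0,"z":0,"yaw":0,"fingers":0.5},{"x":0,"y":0,"z":0,"yaw":0,"fingers":0.5}]'
python3 look.py side side2 230 100 100 80
python3 look.py top top2 205 200 100 75
python3 -c "
from h import *
delta([431.4,243.4,154],117)"
```

```text
[[268.8 134.6]
 [272.5 150.3]]
16 [406.8 222.9 229.9] [440.7 279.2 236. ]
time_s: 1.75
eef_pos: [431.7, 244.8, 181.8]
eef_rot: [-0.0, -0.235, 0.972, 0.0]
wrist_force: [-0.7, -0.1, 0.2]
grip_width: 42.6
scale 7
scale 8
t 1.85 tcp [432.8 244.9 182.7] yang 117.13 tilt 0.1 F [ 0.2 -0.5 -0.2] grip 42.6 q [ 0.51  0.15 -0.37  1.05  0.    0.04]
tool shift [ 2.  -0.7 28.7] yaw 0.002
```

View pics/side2.png

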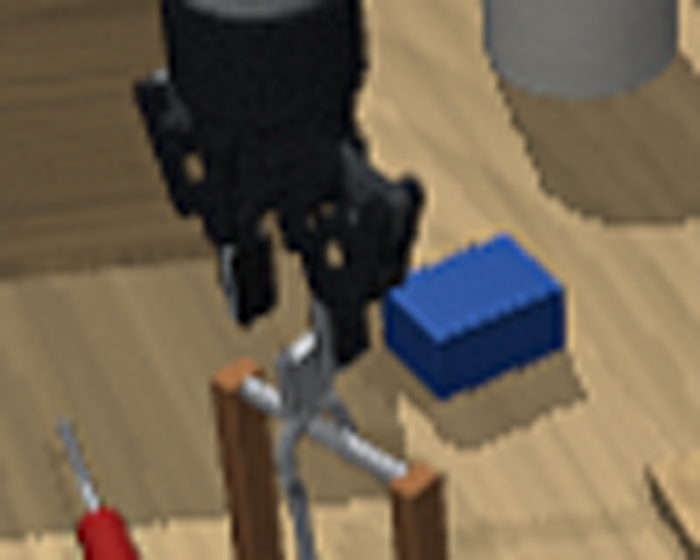

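```bash
python3 -m inch '[{"x":2,"y":0,"z":14,"yaw":0,"fingers":0.5},{"x":0,"y":0,"z":13,"yaw":0,"fingers":0.5},{"x":0,"y":0,"z":0,"yaw":0,"fingers":0.6},{"x":0,"y":0,"z":0,"yaw":0,"fingers":0.7},{"x":0,"y":0,"z":0,"yaw":0,"fingers":0.8},{"x":0,"y":0,"z":0,"yaw":0,"fingers":0.9},{"x":0,"y":0,"z":0,"yaw":0,"fingers":1},{"x":0,"y":0,"z":0,"yaw":0,"fingers":1},{"x":0,"y":0,"z":0,"yaw":0,"fingers":1}]' 60
python3 look.py side side3 230 100 100 80
python3 -c "
from h import *
delta([431.4,243.4,154],117)"
```

```text
time_s: 2.75
eef_pos: [431.1, 243.1, 154.8]
eef_rot: [0.001, -0.234, 0.972, 0.0]
wrist_force: [0.5, 1.4, 3.5]
grip_width: 6.9
scale 7
t 2.8 tcp [431.1 243.1 154.8] yang 117.05 tilt 0.06 F [-0.4  0.9  4.8] grip 6.6 q [ 0.51  0.16 -0.42  0.99  0.    0.04]
tool shift [-0.4  0.1  0.8] yaw 0.001
```

View pics/side3.png

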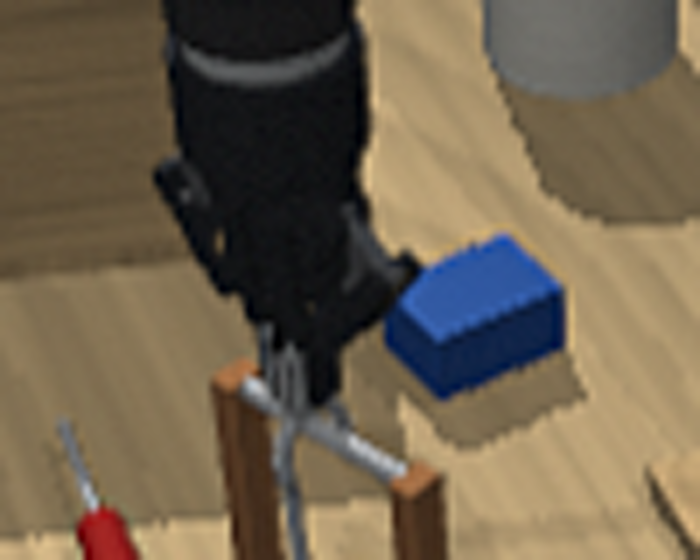

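```bash
python3 -m inch '[{"x":0,"y":0,"z":-10,"yaw":0,"fingers":1},{"x":0,"y":0,"z":-10,"yaw":0,"fingers":1},{"x":3,"y":0,"z":-5,"yaw":0,"fingers":1},{"x":3,"y":0,"z":-4,"yaw":0,"fingers":1},{"x":0,"y":0,"z":0,"yaw":0,"fingers":1}]'
python3 look.py side side4 230 100 100 80
python3 -c "
from h import *
delta([431.1,243.1,154.8],117)"
```

```text
time_s: 3.3
eef_pos: [425.2, 240.0, 184.0]
eef_rot: [0.0, -0.234, 0.972, 0.0]
wrist_force: [-0.4, 0.5, -0.5]
grip_width: 6.7
scale 7
t 3.35 tcp [425.3 240.1 183.6] yang 117.05 tilt 0.02 F [ 0.3 -0.6 -1.3] grip 7.0 q [ 0.51  0.13 -0.39  1.05 -0.    0.04]
tool shift [-6.6  0.1 28.8] yaw 0.001
```

View pics/side4.png

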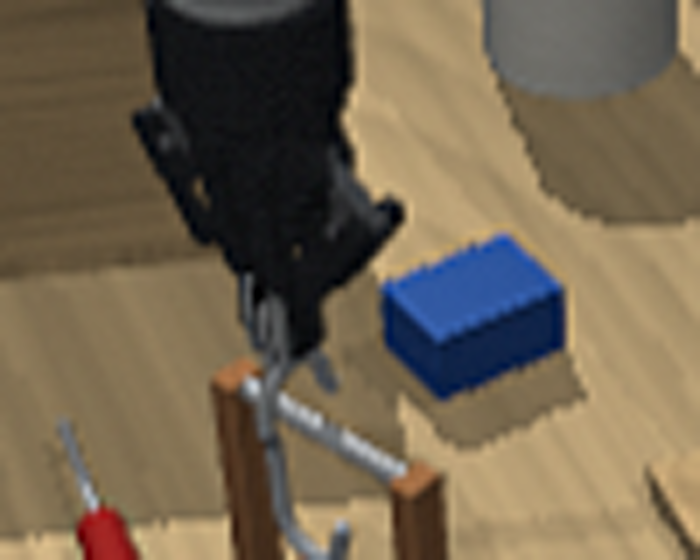

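No contact, and the curl's free tip is just above the peg. Next, back out and lift.

```bash
python3 -m inch '[{"x":6,"y":0,"z":-1,"yaw":0,"fingers":1},{"x":10,"y":0,"z":0,"yaw":0,"fingers":1},{"x":20,"y":0,"z":0,"yaw":0,"fingers":1},{"x":20,"y":0,"z":-20,"yaw":0,"fingers":1},{"x":0,"y":0,"z":-40,"yaw":0,"fingers":1},{"x":0,"y":0,"z":-40,"yaw":0,"fingers":1},{"x":0,"y":0,"z":-40,"yaw":0,"fingers":1},{"x":0,"y":0,"z":0,"yaw":0,"fingers":1}]'
python3 look.py side side5 200 60 160 120
python3 -c "
from h import *
delta([560,-33,317],88.65)"
```

```text
time_s: 4.15
eef_pos: [377.0, 215.5, 329.3]
eef_rot: [0.004, -0.234, 0.972, 0.001]
wrist_force: [1.1, 0.6, -0.4]
grip_width: 7.2
scale 5
t 4.2 tcp [376.2 215.1 326.6] yang 117.05 tilt 0.27 F [ 0.  -0.2 -1.8] grip 6.7 q [ 0.52 -0.03 -0.23  1.36 -0.    0.05]
tool shift [ -50.8 -304.5    9.8] yaw 0.496
```

View pics/side5.png

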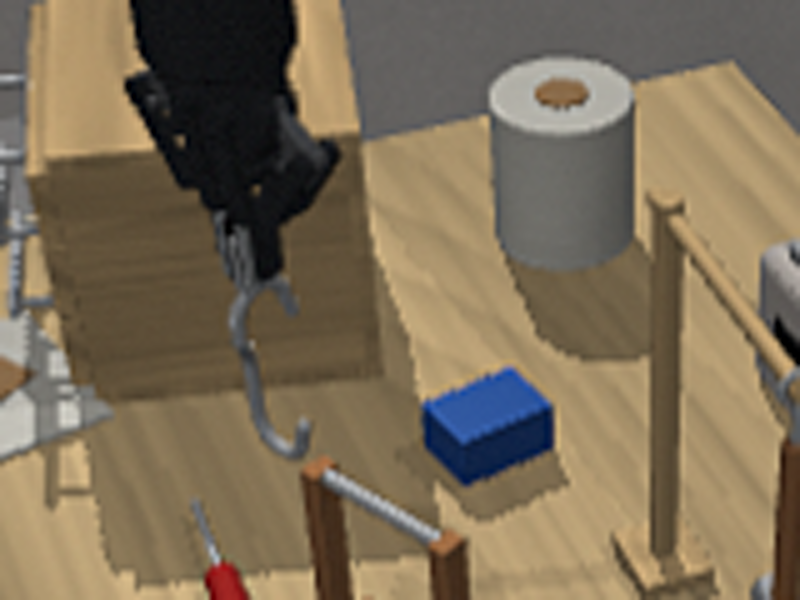

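```bash
python3 -m inch '[{"x":-5,"y":-35,"z":0,"yaw":0.06,"fingers":1},{"x":-5,"y":-38,"z":0,"yaw":0.06,"fingers":1},{"x":-10,"y":-38,"z":0,"yaw":0.06,"fingers":1},{"x":-10,"y":-38,"z":0,"yaw":0.06,"fingers":1},{"x":-10,"y":-38,"z":0,"yaw":0.06,"fingers":1},{"x":-10,"y":-38,"z":0,"yaw":0.06,"fingers":1},{"x":-10,"y":-30,"z":0,"yaw":0.06,"fingers":1},{"x":0,"y":0,"z":0,"yaw":0,"fingers":1},{"x":0,"y":0,"z":0,"yaw":0,"fingers":1}]'
python3 -c "
from h import *
delta([560,-33,317],88.65)"
```

```text
time_s: 5.1
eef_pos: [505.7, -12.3, 322.6]
eef_rot: [-0.002, -0.026, 1.0, 0.0]
wrist_force: [0.1, -0.1, -1.5]
grip_width: 7.0
t 5.1 tcp [505.7 -12.3 322.6] yang 92.92 tilt 0.19 F [ 0.1 -0.1 -1.5] grip 7.0 q [-0.02  0.12 -0.09  1.37  0.   -0.08]
tool shift [-53.2 -23.5   5.4] yaw 0.075
```

```bash
python3 -m inch '[{"x":-18,"y":-12,"z":2,"yaw":0.075,"fingers":1},{"x":-25,"y":-10,"z":2,"yaw":0,"fingers":1},{"x":-12,"y":0,"z":0,"yaw":0,"fingers":1},{"x":0,"y":0,"z":0,"yaw":0,"fingers":1},{"x":0,"y":0,"z":0,"yaw":0,"fingers":1}]'
python3 look.py side side6 320 100 120 90
python3 look.py top top6 270 120 100 75
python3 -c "
from h import *
delta([600,-33,315],88.65)
c=load('top6.npz');P=cloud(c);np.set_printoptions(precision=1,suppress=True)
for lo in range(140,330,15):
    m=(P[...,2]>lo)&(P[...,2]<lo+15)&(abs(P[...,0]-560)<55)&(abs(P[...,1]+33)<60);q=P[m]
    if len(q): print('top',lo,len(q),q.min(0),q.max(0))
c=load('side6.npz');P=cloud(c)
for lo in range(180,330,10):
    m=(P[...,2]>lo)&(P[...,2]<lo+10)&(abs(P[...,0]-560)<52)&(abs(P[...,1]+33)<60);q=P[m]
    if len(q): print('side',lo,len(q),np.median(q,0),q.min(0),q.max(0))
"
```

```text
time_s: 5.6
eef_pos: [561.3, -32.7, 319.9]
eef_rot: [-0.001, 0.011, 1.0, 0.0]
wrist_force: [-0.2, -0.2, -0.5]
grip_width: 6.8
scale 6
scale 8
t 5.7 tcp [561.3 -33.  320.4] yang 88.76 tilt 0.04 F [-0.9 -0.1 -0.4] grip 7.0 q [-0.06  0.22  0.03  1.38  0.   -0.04]
tool shift [-38.7   0.8   5.4] yaw 0.002
side 200 5 [561.1 -31.  209.7] [560.4 -36.2 206.9] [562.7 -26.9 209.8]
side 210 26 [562.6 -25.  214.6] [560.6 -47.3 211.3] [567.6 -12.6 218.7]
side 220 22 [561.9 -18.9 224.1] [559.3 -52.3 220.1] [568.6 -11.6 229.8]
side 230 22 [562.7 -18.8 235.1] [560.  -54.2 230.3] [567.2 -13.5 239.8]
side 240 9 [562.2 -17.  245.6] [559.2 -18.9 240.4] [565.9 -14.7 249.8]
side 250 9 [562.1 -16.9 255.7] [559.3 -19.3 250.8] [565.7 -14.1 259.8]
side 260 4 [562.6 -19.7 264.6] [560.4 -21.4 261.3] [564.2 -17.4 267.8]
side 270 6 [557.3 -24.3 276.3] [549.1 -27.1 270.2] [562.7 -21.1 279.5]
side 280 6 [553.  -31.2 287.2] [545.5 -34.1 282.5] [584.4 -27.3 289.4]
side 290 20 [548.  -33.2 294.9] [541.9 -35.6 290.1] [585.6 -31.2 299.1]
side 300 23 [547.1 -33.8 305.6] [542.9 -36.9 300.2] [580.7 -27.5 309.3]
side 310 29 [556.4 -33.6 314.1] [546.9 -36.4 310.4] [578.8 -29.5 317.9]
side 320 20 [552.  -39.7 326.7] [549.5 -45.5 321.1] [568.5 -23.  329.8]
```

View pics/side6.png

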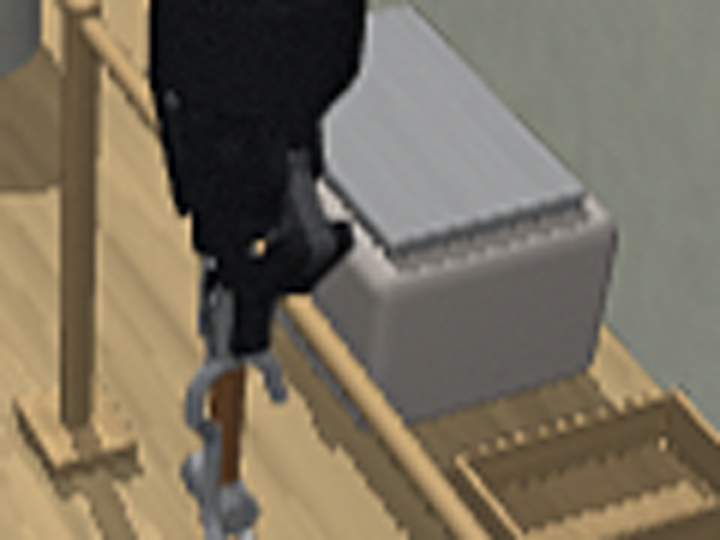

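```bash
python3 -m inch '[{"x":-17,"y":0.8,"z":2,"yaw":0,"fingers":1},{"x":-17,"y":0,"z":2,"yaw":0,"fingers":1},{"x":0,"y":0,"z":1,"yaw":0,"fingers":1},{"x":0,"y":0,"z":0,"yaw":0,"fingers":1},{"x":0,"y":0,"z":0,"yaw":0,"fingers":1}]'
python3 look.py side side7 345 110 60 45
python3 -c "
from h import *
delta([615.3,-33,315],88.65)
np.set_printoptions(precision=1,suppress=True)
c=load('side7.npz');P=cloud(c)
q=P[(abs(P[...,1]+33)<60)&(P[...,0]>590)&(P[...,0]<650)&(P[...,2]>255)&(P[...,2]<330)]
for lo in range(-93,28,10):
    k=q[(q[:,1]>lo)&(q[:,1]<lo+10)&(q[:,2]<281)&(q[:,0]>612)]
    if len(k): print(lo,len(k),k.mean(0),k[:,2].max())
k=q[(abs(q[:,1]+33)<8)&(q[:,0]>600)]; print(k[np.argsort(k[:,2])][:25])
"
```

```text
time_s: 6.2
eef_pos: [595.3, -33.6, 315.6]
eef_rot: [-0.0, 0.011, 1.0, 0.0]
wrist_force: [-0.7, -0.1, -0.6]
grip_width: 6.6
scale 13
t 6.25 tcp [595.4 -33.6 315.7] yang 88.7 tilt 0.0 F [-0.8 -0.2 -0.5] grip 6.9 q [-0.06  0.29  0.11  1.39 -0.   -0.03]
tool shift [-19.9   1.1   0.7] yaw 0.001
-93 17 [622.7 -87.6 276. ] 280.5516581479035
-83 16 [621.6 -77.7 276.7] 280.5523149173123
-73 18 [621.8 -67.6 276.2] 279.7912611210038
-63 15 [622.8 -57.1 276.5] 278.266664759631
-53 14 [623.1 -47.8 276.5] 279.89749347648296
-43 19 [622.9 -37.8 276.9] 280.59084842305685
-33 8 [623.1 -28.8 276. ] 279.8317762265207
-23 6 [623.  -18.5 275.2] 278.4129588196596
-13 7 [621.1  -8.7 276.2] 278.3884360844319
-3 3 [621.4   0.1 273.6] 276.14839382077525
[[620.6 -40.4 269.3]
 [620.4 -30.2 270.8]
 [620.7 -34.7 271.1]
 [620.1 -30.2 274.1]
 [622.5 -35.8 274.6]
 [619.9 -35.4 275.2]
 [620.3 -39.8 275.3]
 [626.9 -27.3 276. ]
 [620.8 -33.6 276.6]
 [620.  -29.9 277.2]
 [625.2 -40.5 277.4]
 [622.8 -39.9 277.7]
 [628.6 -39.  278.2]
 [621.8 -36.4 278.5]
 [628.  -35.1 278.5]
 [623.  -29.2 278.7]
 [627.1 -31.5 279.2]
 [623.5 -38.2 279.4]
 [625.7 -39.2 279.4]
 [620.6 -33.4 279.7]
 [626.2 -27.9 279.8]
 [624.8 -35.6 280. ]
 [622.2 -35.3 280.6]
 [614.5 -33.7 285.2]
 [616.5 -35.  285.5]]
```

View pics/side7.png

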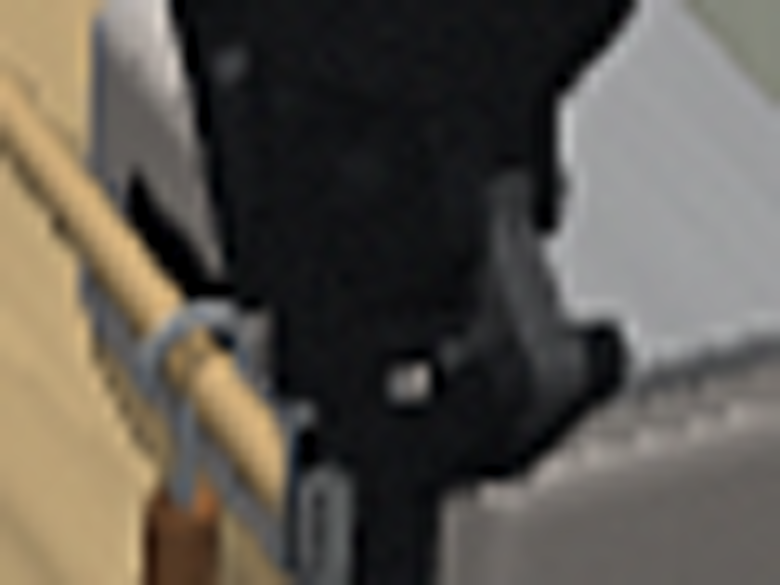

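```bash
python3 -c "
from h import *
c=load('side7.npz'); cv2.imwrite('pics/side7b.png',cv2.resize(c['pixels'][135:180,345:405,::-1],None,fx=13,fy=13,interpolation=cv2.INTER_CUBIC))
np.set_printoptions(precision=1,suppress=True)
rail=np.array([[623.3,-33,276],[617.3,-33,270]]); o=np.array([596.4,-33,255.9])
print(proj(c,rail)-[345,135]); print((proj(c,o+np.array([[17,0,24],[13,0,26],[-17,0,37],[0,17,0]]))-[345,135])*13)
print((proj(c,rail)-[345,135])*13)"
```

```text
[[35.8 30.8]
 [33.4 33.3]]
[[419.7 397.8]
 [401.5 395.2]
 [260.1 391.6]
 [287.5 463.6]]
[[465.1 400.1]
 [433.9 432.8]]
```

View pics/side7b.png

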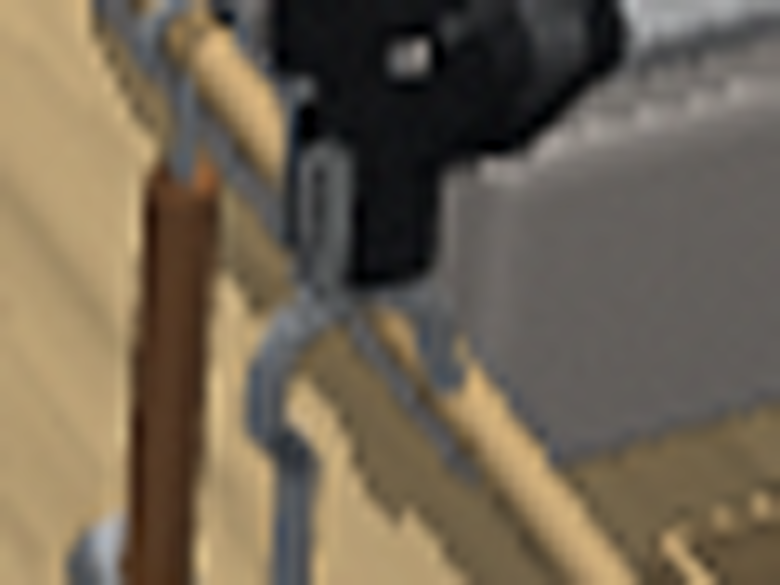

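```bash
python3 -m inch '[{"x":-8,"y":0.5,"z":0,"yaw":0,"fingers":1},{"x":-6,"y":0.5,"z":0.4,"yaw":0,"fingers":1},{"x":-5,"y":0,"z":0,"yaw":0,"fingers":1},{"x":0,"y":0,"z":0,"yaw":0,"fingers":1},{"x":0,"y":0,"z":0,"yaw":0,"fingers":1}]'
python3 look.py side side8 345 135 60 45
python3 -c "
from h import *
delta([615.3,-33,315],88.65)"
```

```text
time_s: 6.75
eef_pos: [615.3, -33.2, 314.6]
eef_rot: [-0.0, 0.011, 1.0, -0.0]
wrist_force: [1.3, -1.3, -0.8]
grip_width: 6.9
scale 13
t 6.8 tcp [615.2 -33.2 314.7] yang 88.69 tilt 0.02 F [ 0.   0.1 -0.4] grip 6.9 q [-0.05  0.33  0.16  1.4  -0.   -0.03]
tool shift [-0.1  0.2 -0.3] yaw 0.001
```

View pics/side8.png

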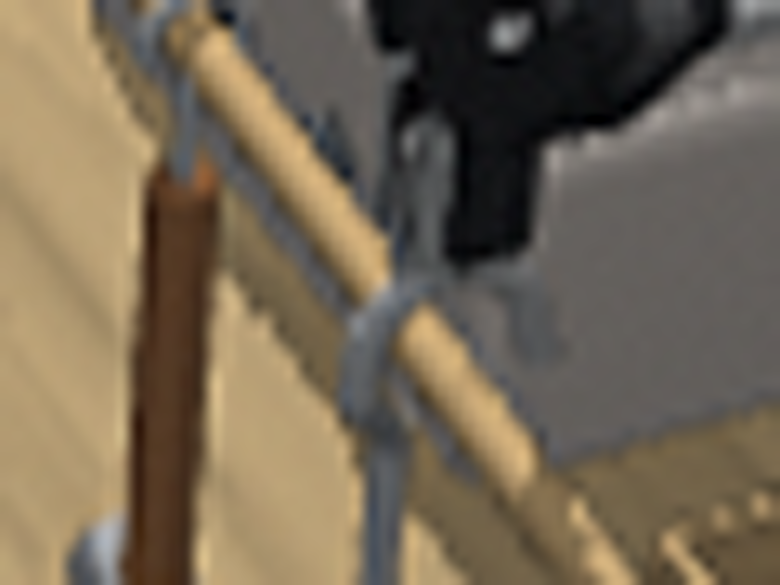

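The tip is past the rail with zero force. Lowering now.

```bash
python3 -m inch '[{"x":0,"y":0,"z":4,"yaw":0,"fingers":1},{"x":-2,"y":0,"z":5,"yaw":0,"fingers":1},{"x":-2,"y":0,"z":5,"yaw":0,"fingers":1},{"x":-2,"y":0,"z":6,"yaw":0,"fingers":1},{"x":-1,"y":0,"z":5,"yaw":0,"fingers":1},{"x":0,"y":0,"z":0,"yaw":0,"fingers":1},{"x":0,"y":0,"z":0,"yaw":0,"fingers":1}]'
python3 look.py side side9 345 135 60 45
python3 -c "
from h import *
delta([622.3,-33,285.8],88.65)"
```

```text
time_s: 7.5
eef_pos: [622.1, -33.3, 289.7]
eef_rot: [-0.0, 0.011, 1.0, 0.0]
wrist_force: [-0.1, -0.5, -0.5]
grip_width: 6.9
scale 13
t 7.55 tcp [622.2 -33.4 290. ] yang 88.69 tilt 0.0 F [-0.3 -0.7 -1.1] grip 7.2 q [-0.05  0.34  0.13  1.35 -0.   -0.03]
tool shift [-0.1  0.4  4.2] yaw 0.001
```

View pics/side9.png

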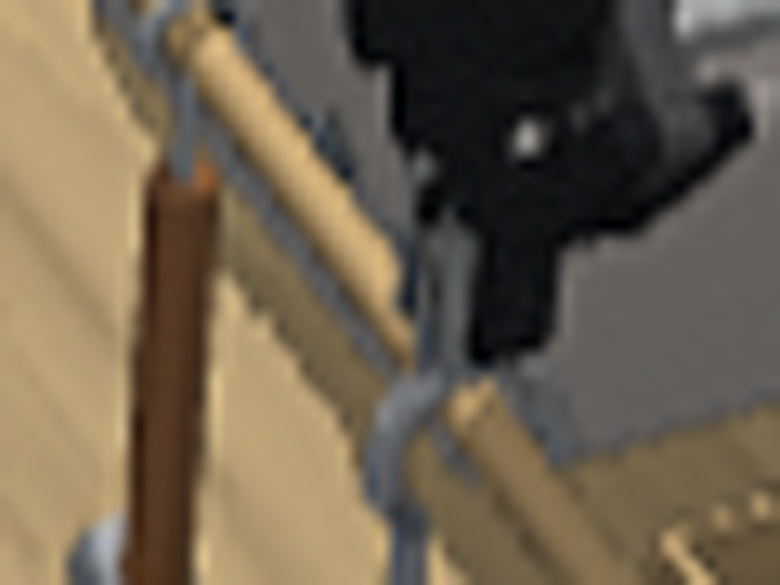

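Next, ease down in small steps, watching the force.

```bash
python3 -m inch '[{"x":0,"y":0,"z":1.5,"yaw":0,"fingers":1},{"x":0,"y":0,"z":1,"yaw":0,"fingers":1},{"x":0,"y":0,"z":0,"yaw":0,"fingers":1}]'
python3 -m inch '[{"x":0,"y":0,"z":0.7,"yaw":0,"fingers":1},{"x":0,"y":0,"z":0,"yaw":0,"fingers":1}]'
python3 -m inch '[{"x":0,"y":0,"z":0.5,"yaw":0,"fingers":1},{"x":0,"y":0,"z":0,"yaw":0,"fingers":1}]'
```

```text
time_s: 7.85
eef_pos: [622.2, -33.3, 287.4]
eef_rot: [0.0, 0.011, 1.0, 0.0]
wrist_force: [-0.2, 0.2, -0.2]
grip_width: 7.1
time_s: 8.05
eef_pos: [622.2, -33.4, 286.7]
eef_rot: [-0.0, 0.011, 1.0, -0.0]
wrist_force: [-0.3, -0.3, -1.2]
grip_width: 7.4
time_s: 8.25
eef_pos: [622.3, -33.3, 286.3]
eef_rot: [0.0, 0.011, 1.0, -0.0]
wrist_force: [-0.4, 0.1, 0.3]
grip_width: 7.0
```

```bash
python3 -m inch '[{"x":0,"y":0,"z":0.5,"yaw":0,"fingers":1},{"x":0,"y":0,"z":0,"yaw":0,"fingers":1}]'
python3 -m inch '[{"x":0,"y":0,"z":0,"yaw":0,"fingers":0.85},{"x":0,"y":0,"z":0,"yaw":0,"fingers":0.8},{"x":0,"y":0,"z":0,"yaw":0,"fingers":0.7},{"x":0,"y":0,"z":0,"yaw":0,"fingers":0.6},{"x":0,"y":0,"z":0,"yaw":0,"fingers":0.6}]'
python3 look.py side side10 340 110 90 70
```

```text
time_s: 8.45
eef_pos: [622.3, -33.4, 286.1]
eef_rot: [0.0, 0.011, 1.0, -0.0]
wrist_force: [-1.5, 0.0, 2.7]
grip_width: 6.8
time_s: 8.95
eef_pos: [622.2, -33.4, 285.7]
eef_rot: [-0.0, 0.011, 1.0, -0.0]
wrist_force: [0.2, -0.2, -0.6]
grip_width: 34.1
scale 8
```

View pics/side10.png

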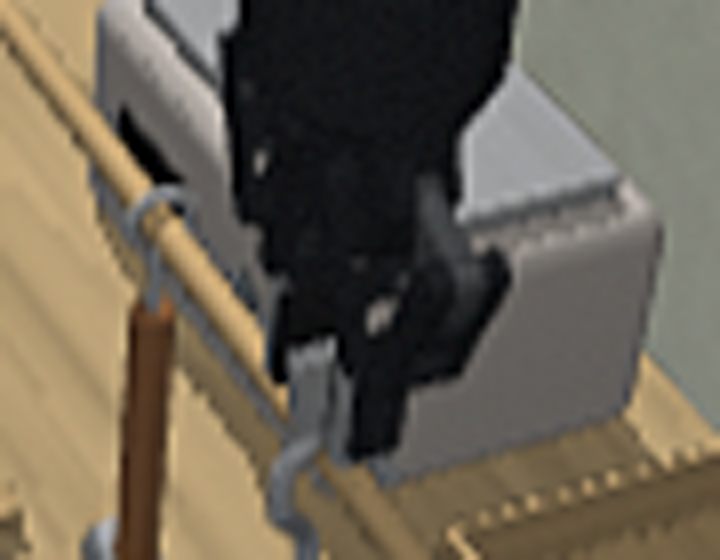

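```bash
python3 -m inch '[{"x":0,"y":0,"z":-10,"yaw":0,"fingers":0.6},{"x":0,"y":0,"z":-25,"yaw":0,"fingers":0.6},{"x":0,"y":0,"z":-25,"yaw":0,"fingers":0.6},{"x":30,"y":-10,"z":0,"yaw":0.1,"fingers":0.6},{"x":40,"y":-30,"z":0,"yaw":0.1,"fingers":0.6},{"x":40,"y":-30,"z":10,"yaw":0.1,"fingers":0.6},{"x":40,"y":-20,"z":20,"yaw":0.1,"fingers":0.6},{"x":30,"y":0,"z":20,"yaw":0.1,"fingers":0.6},{"x":0,"y":0,"z":0,"yaw":0,"fingers":0.6},{"x":0,"y":0,"z":0,"yaw":0,"fingers":0.6}]'
python3 -c "
from h import *
delta([439.9,-162.1,200],59.1)"
python3 look.py side side11 320 100 120 90
python3 look.py top top11 270 120 100 75
```

```text
time_s: 10.0
eef_pos: [432.2, -81.5, 296.8]
eef_rot: [0.001, 0.258, 0.966, 0.0]
wrist_force: [0.7, -0.5, 0.8]
grip_width: 34.2
t 10.0 tcp [432.2 -81.5 296.8] yang 60.1 tilt 0.08 F [ 0.7 -0.5  0.8] grip 34.2 q [-0.19 -0.01 -0.28  1.3  -0.    0.34]
tool shift [-46.7 -66.   96.9] yaw 0.017
scale 6
scale 8
```

View pics/side11.png

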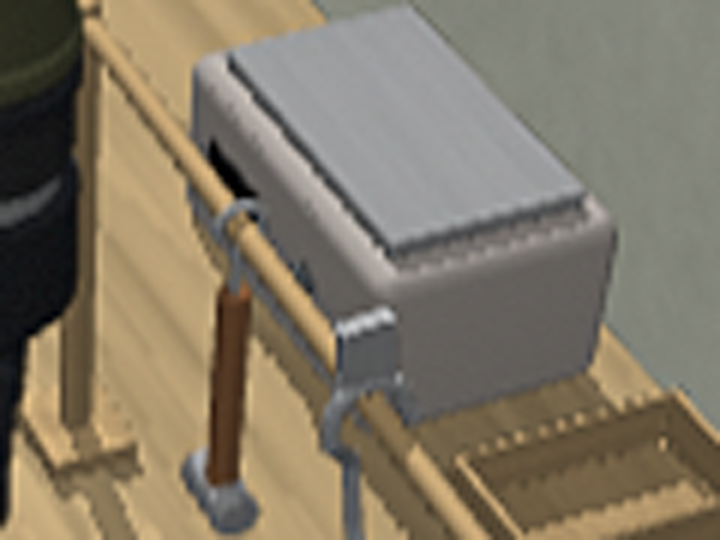

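View pics/top11.png

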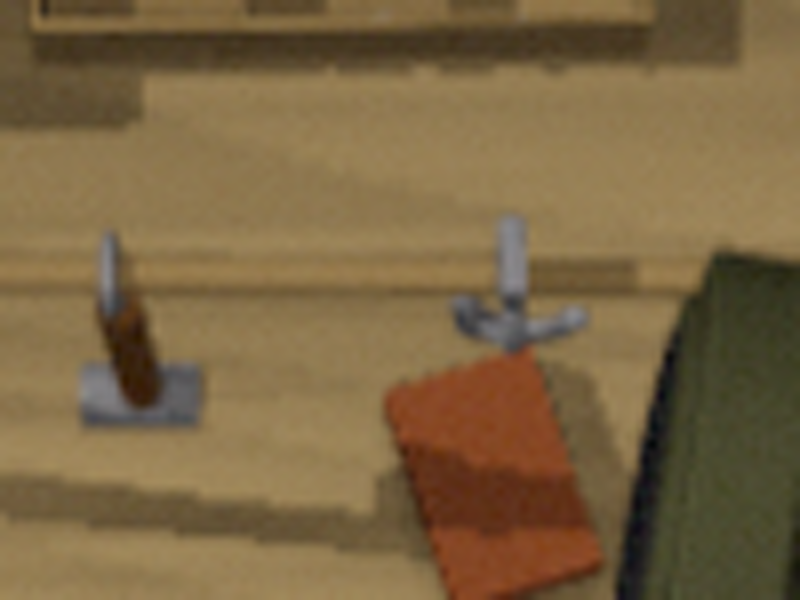

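The hook hangs on the rail, with its tab at crop (510,255) in the top view and (368,345) in the side view. I'll measure its pose and move to the pail.

```bash
python3 - <<'E'
from h import *
np.set_printoptions(precision=1,suppress=True)
for n in("top11","side11"):
    c=load(n+".npz");P=cloud(c);sat=c["pixels"].astype(int).max(-1)-c["pixels"].min(-1)
    def sel(a,b): 
        m=(P[...,2]>a)&(P[...,2]<b)&(abs(P[...,0]-623)<40)&(abs(P[...,1]+33)<40); return P[m]
    for a,b in((290,325),(215,226),(205,215),(195,205),(185,195),(175,185),(165,175)):
        q=sel(a,b)
        if len(q): print(n,a,len(q),q.mean(0),q.min(0),q.max(0))
    q=sel(295,325); d=q[:,:2]-q[:,:2].mean(0);w,v=np.linalg.eigh(d.T@d);print("tab dir",np.degrees(np.arctan2(v[1,1],v[0,1])))
E
python3 -m inch '[{"x":-10,"y":-15,"z":20,"yaw":0.017,"fingers":0.6},{"x":-12,"y":-17,"z":25,"yaw":0,"fingers":0.6},{"x":-12,"y":-17,"z":25,"yaw":0,"fingers":0.6},{"x":-12,"y":-17,"z":15,"yaw":0,"fingers":0.6},{"x":0,"y":0,"z":0,"yaw":0,"fingers":0.6},{"x":0,"y":0,"z":0,"yaw":0,"fingers":0.6}]'
python3 look.py side side12 310 220 100 75
python3 -c "
from h import *
delta([439.9,-162.1,89],59.1)"
```

```text
top11 290 33 [618.2 -31.6 308.9] [607.9 -34.2 293.3] [629.7 -28.9 313.8]
top11 215 2 [627.9 -17.  219.5] [626.2 -17.1 215.9] [629.6 -17.  223.2]
top11 205 1 [626.2 -17.3 205.7] [626.2 -17.3 205.7] [626.2 -17.3 205.7]
top11 195 10 [629.7 -52.7 200.8] [627.2 -59.9 196.8] [631.9 -20.1 203.1]
top11 185 5 [629.4 -39.7 188.2] [627.6 -52.5 185.5] [633.1 -20.5 193.3]
top11 175 11 [631.3 -45.4 179.2] [627.4 -55.4 176.5] [636.  -26.  183.5]
top11 165 2 [634.2 -43.9 174.1] [631.5 -45.3 173.9] [636.9 -42.5 174.4]
tab dir -179.54601996108778
side11 290 101 [620.2 -32.5 304.5] [608.3 -36.5 290.1] [632.7 -25.4 317.5]
side11 215 8 [627.9 -19.5 218.9] [626.3 -22.5 215.2] [630.  -16.  223.9]
side11 205 11 [629.5 -29.6 209.1] [625.8 -58.1 205.2] [632.3 -18.4 215. ]
side11 195 19 [629.4 -37.8 200.4] [626.8 -58.2 195.2] [632.5 -16.6 204.6]
side11 185 19 [631.4 -35.8 189.1] [628.1 -56.2 185.3] [636.4 -18.8 193.2]
side11 175 22 [631.9 -33.3 180.4] [628.5 -50.4 177.2] [636.4 -24.1 184.8]
side11 165 1 [631.9 -37.2 173.8] [631.9 -37.2 173.8] [631.9 -37.2 173.8]
tab dir 176.26737979159705
time_s: 10.7
eef_pos: [439.3, -162.1, 211.4]
eef_rot: [0.0, 0.267, 0.964, 0.0]
wrist_force: [0.3, -0.2, 0.3]
grip_width: 33.7
scale 8
t 10.75 tcp [ 439.4 -161.8  211.8] yang 59.08 tilt 0.07 F [ 0.2  0.6 -0.6] grip 34.0 q [-0.35  0.08 -0.39  1.11  0.    0.19]
tool shift [ -0.4  -0.  122.8] yaw -0.0
```

View pics/side12.png

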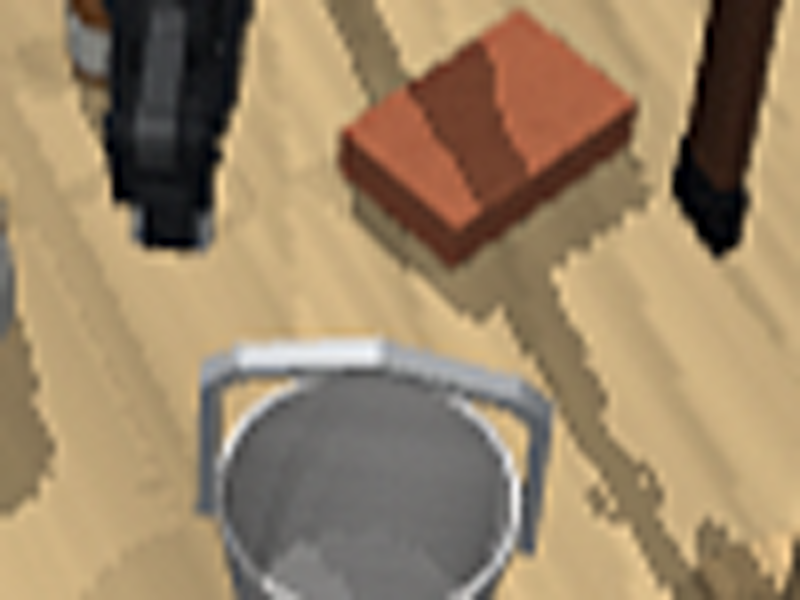

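The hook hangs still, with its bowl at about (632, -35.5) and tilted 5°. The approach to the near bail leg is clear. I'm descending to straddle that leg.

```bash
python3 -m inch '[{"x":0.5,"y":0,"z":30,"yaw":0,"fingers":0.6},{"x":0.5,"y":0,"z":30,"yaw":0,"fingers":0.6},{"x":0,"y":0,"z":30,"yaw":0,"fingers":0.6},{"x":0,"y":0,"z":20,"yaw":0,"fingers":0.6},{"x":0,"y":0,"z":10,"yaw":0,"fingers":0.6},{"x":0,"y":0,"z":0,"yaw":0,"fingers":0.6},{"x":0,"y":0,"z":0,"yaw":0,"fingers":0.6}]' 80
python3 look.py side side13 310 220 100 75
python3 -c "
from h import *
delta([439.0,-161.6,90],59.1)"
```

```text
time_s: 11.45
eef_pos: [438.4, -161.3, 92.1]
eef_rot: [0.001, 0.266, 0.964, -0.0]
wrist_force: [0.8, -0.4, 0.0]
grip_width: 34.3
scale 8
t 11.5 tcp [ 438.5 -161.4   92.3] yang 59.1 tilt 0.13 F [-0.5 -0.4  0.5] grip 34.1 q [-0.35  0.17 -0.57  0.83  0.    0.19]
tool shift [-0.5  0.1  2.3] yaw -0.0
```

View pics/side13.png

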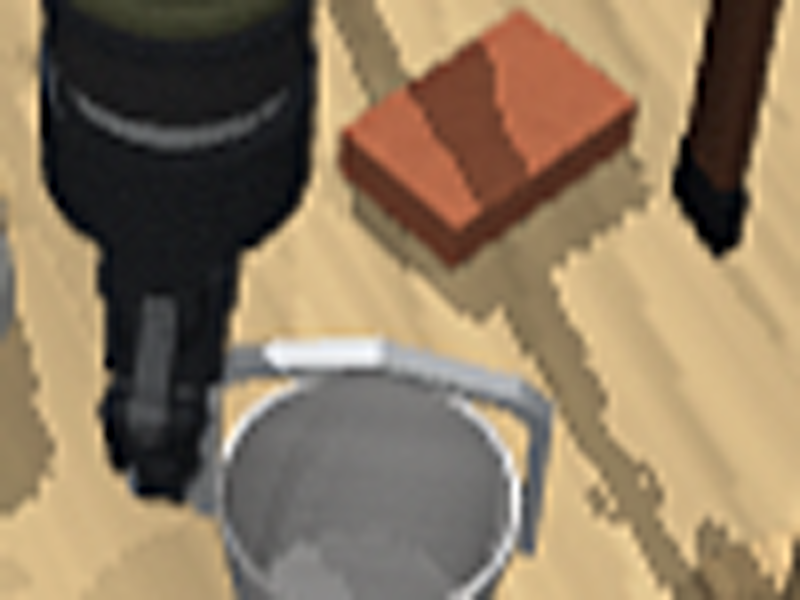

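The near finger overlaps only part of the leg. I'll shift 1.5 mm closer and then grip.

```bash
python3 -m inch '[{"x":-1.5,"y":0,"z":2,"yaw":0,"fingers":0.65},{"x":0,"y":0,"z":0,"yaw":0,"fingers":0.75},{"x":0,"y":0,"z":0,"yaw":0,"fingers":0.85},{"x":0,"y":0,"z":0,"yaw":0,"fingers":1},{"x":0,"y":0,"z":0,"yaw":0,"fingers":1},{"x":0,"y":0,"z":0,"yaw":0,"fingers":1},{"x":0,"y":0,"z":0,"yaw":0,"fingers":1}]' 100
python3 -m inch '[{"x":0,"y":0,"z":-8,"yaw":0,"fingers":1},{"x":0,"y":0,"z":-12,"yaw":0,"fingers":1},{"x":0,"y":0,"z":-10,"yaw":0,"fingers":1},{"x":0,"y":0,"z":0,"yaw":0,"fingers":1},{"x":0,"y":0,"z":0,"yaw":0,"fingers":1}]'
python3 look.py side side14 310 200 100 75
python3 -c "
from h import *
delta([439.0,-161.6,90],59.1)"
```

```text
time_s: 12.2
eef_pos: [438.6, -162.0, 89.3]
eef_rot: [0.0, 0.267, 0.964, 0.0]
wrist_force: [-1.8, 0.7, 5.0]
grip_width: 6.7
time_s: 12.7
eef_pos: [438.9, -162.2, 119.4]
eef_rot: [0.001, 0.267, 0.964, -0.0]
wrist_force: [0.3, 0.2, -2.0]
grip_width: 6.5
scale 8
t 12.75 tcp [ 438.5 -162.   119. ] yang 59.06 tilt 0.01 F [-1.  -0.1 -1.4] grip 6.9 q [-0.35  0.15 -0.53  0.89 -0.    0.19]
tool shift [-0.2  0.6 29. ] yaw -0.001
```

View pics/side14.png

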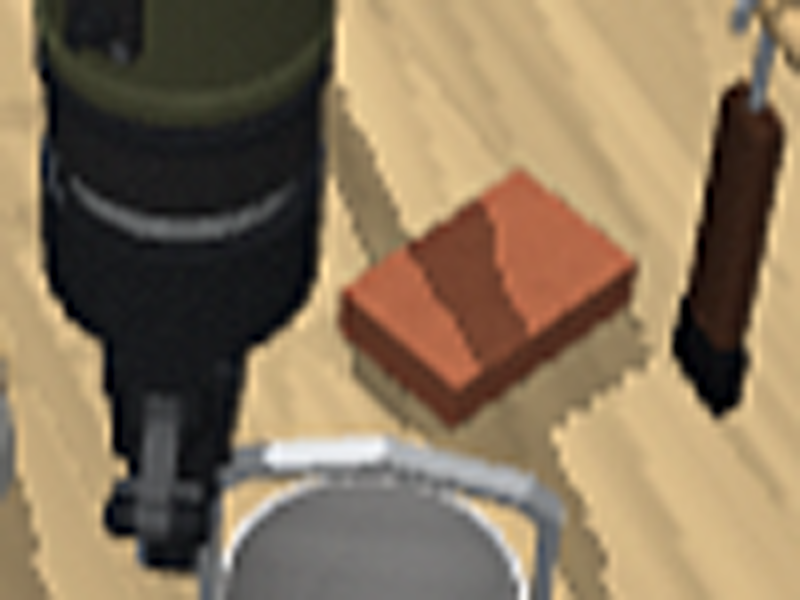

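```bash
cat > pail.py <<'E'
import sys
from h import *
np.set_printoptions(precision=1,suppress=True)
# usage: npz cx cy zrim
f,cx,cy,zr=sys.argv[1],*map(float,sys.argv[2:5])
c=load(f);C=cloud(c)
m=(abs(C[...,2]-zr)<14)&(np.hypot(C[...,0]-cx,C[...,1]-cy)<60)&(np.hypot(C[...,0]-cx,C[...,1]-cy)>35)
px=c["pixels"].astype(int); m&=(px.sum(-1)>420)&(px.max(-1)-px.min(-1)<30)   # bright rim
q=C[m]; print("rim",len(q))
for _ in range(6):
    A=np.c_[q[:,:2]-[cx,cy],np.ones(len(q))]; r=np.linalg.lstsq(A,q[:,2],rcond=None)[0]; e=q[:,2]-A@r; q=q[abs(e)<max(2.5*np.median(abs(e)),1)]
print("plane slopes x,y",r[:2].round(3),"z",r[2],len(q))
A=np.c_[2*q[:,:2],np.ones(len(q))]; r=np.linalg.lstsq(A,(q[:,:2]**2).sum(1),rcond=None)[0]; print("centre",r[:2],np.sqrt(r[2]+r[0]**2+r[1]**2))
E
python3 pail.py side0.npz 488.8 -191.4 75
python3 pail.py side14.npz 488.8 -191.4 104
python3 look.py top top14 340 170 100 75
python3 pail.py top14.npz 488.8 -191.4 104
```

```text
rim 52
plane slopes x,y [-0.  0.] z 76.25067520579094 45
centre [ 489.3 -190.2] 45.14262339993327
rim 63
plane slopes x,y [-0. -0.] z 106.28070669280378 41
centre [ 488.7 -191.3] 45.22069958120045
scale 8
rim 0
plane slopes x,y [0. 0.] z 0.0 0
centre [0. 0.] 0.0
  return _methods._mean(a, axis=axis, dtype=dtype,
  ret = ret.dtype.type(ret / rcount)
```

View pics/top14.png

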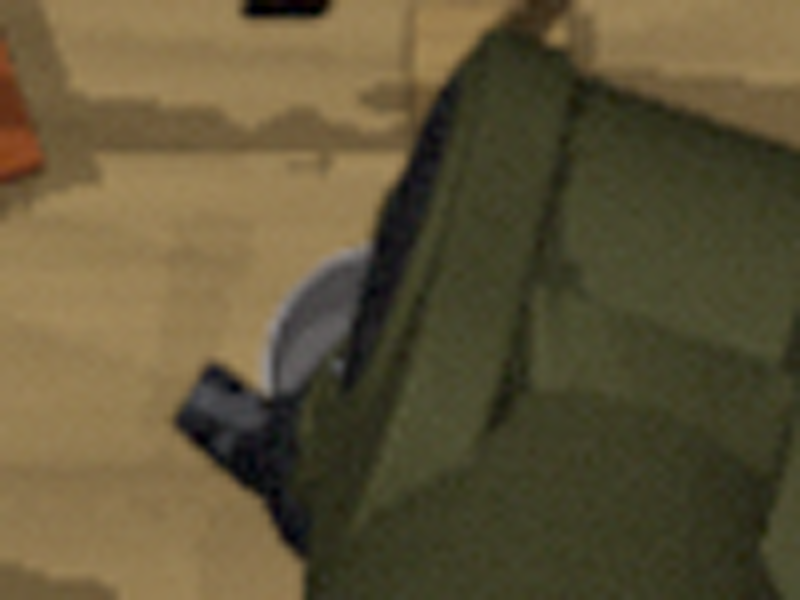

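The pail is lifted and level, with its centre 58 mm from the tool axis. Now I'll turn it and carry it to the gap.

```bash
python3 -m inch '[{"x":0,"y":0,"z":-15,"yaw":-0.05,"fingers":1},{"x":0,"y":5,"z":-20,"yaw":-0.08,"fingers":1},{"x":0,"y":15,"z":-11,"yaw":-0.1,"fingers":1},{"x":0,"y":20,"z":0,"yaw":-0.1,"fingers":1},{"x":0,"y":20,"z":0,"yaw":-0.1,"fingers":1},{"x":-5,"y":20,"z":0,"yaw":-0.08,"fingers":1},{"x":-15,"y":10,"z":0,"yaw":0,"fingers":1},{"x":0,"y":0,"z":0,"yaw":0,"fingers":1},{"x":0,"y":0,"z":0,"yaw":0,"fingers":1}]'
python3 -c "
from h import *
delta([562,-66,165],88.65)"
```

```text
time_s: 13.7
eef_pos: [479.7, -76.6, 164.5]
eef_rot: [-0.0, 0.015, 1.0, -0.0]
wrist_force: [0.1, 0.0, -2.1]
grip_width: 6.7
t 13.7 tcp [479.7 -76.6 164.5] yang 88.25 tilt 0.05 F [ 0.1  0.  -2.1] grip 6.7 q [-0.16  0.14 -0.42  1.01 -0.   -0.13]
tool shift [-81.9  13.1  -0.5] yaw -0.007
```

```bash
python3 -m inch '[{"x":-12,"y":6,"z":0,"yaw":-0.007,"fingers":1},{"x":-20,"y":7,"z":0,"yaw":0,"fingers":1},{"x":-15,"y":0,"z":0,"yaw":0,"fingers":1},{"x":0,"y":0,"z":0,"yaw":0,"fingers":1},{"x":0,"y":0,"z":0,"yaw":0,"fingers":1},{"x":0,"y":0,"z":0,"yaw":0,"fingers":1}]'
python3 look.py side side15 320 100 120 90
python3 look.py top top15 270 120 130 95
python3 -c "
from h import *
delta([562,-66,165],88.65)"
```

```text
time_s: 14.3
eef_pos: [526.1, -64.7, 164.6]
eef_rot: [-0.001, 0.012, 1.0, 0.0]
wrist_force: [-0.1, 0.2, -1.4]
grip_width: 6.7
scale 6
scale 6
t 14.4 tcp [526.2 -64.7 164.9] yang 88.66 tilt 0.03 F [-0.6  0.1 -2.5] grip 6.3 q [-0.12  0.22 -0.32  1.03 -0.   -0.1 ]
tool shift [-35.8  -0.5  -0.2] yaw 0.0
```

View pics/side15.png

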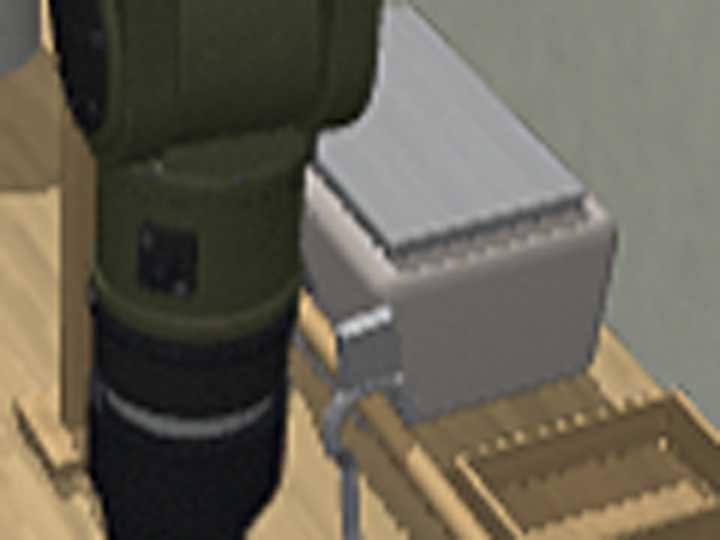

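View pics/top15.png

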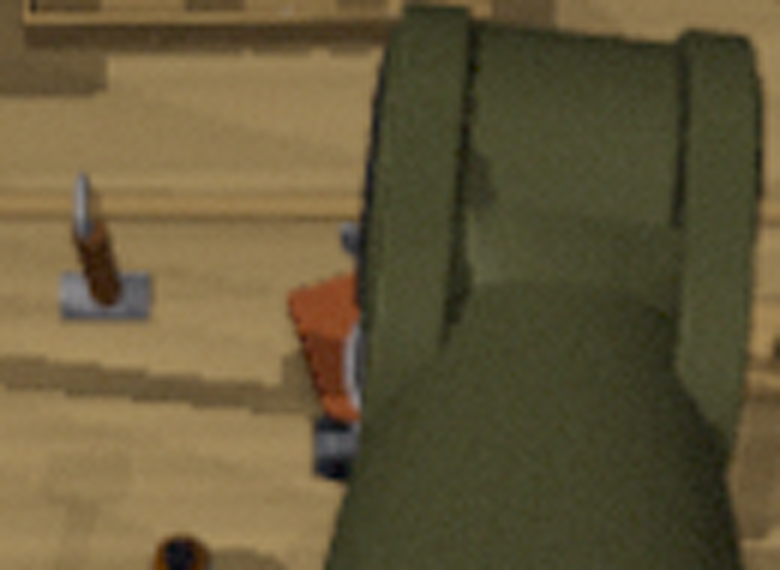

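The hand's column and the green wrist housing sit above the rail zone. I'll measure how far they bulge forward before going in.

```bash
python3 - <<'E'
from h import *
np.set_printoptions(precision=1,suppress=True)
for n in("side15","top15"):
    c=load(n+".npz");P=cloud(c);px=c["pixels"].astype(int)
    dark=(px.sum(-1)<330)
    for lo in range(180,560,20):
        m=dark&(P[...,2]>lo)&(P[...,2]<lo+20)&(P[...,0]>430)&(P[...,0]<700)&(abs(P[...,1]+64)<75); q=P[m]
        if n[0]=="s":
            m2=m&~((abs(P[...,0]-623)<35)&(P[...,2]<320)); q=P[m2]
        if len(q)>5: print(n,lo,len(q),"dx",q[:,0].min()-526.2,np.percentile(q[:,0],98)-526.2,q[:,0].max()-526.2,"dy",q[:,1].min()+64.7,q[:,1].max()+64.7)
E
```

```text
side15 180 60 dx -11.846608063763256 8.637258367632626 10.079422256145222 dy -15.2650213657884 13.55742835571489
side15 200 60 dx -14.705493243690967 47.11038237684602 55.65709688143443 dy -34.32745001168068 35.97700062974032
side15 220 101 dx -17.782089697524952 7.011533034836361 8.034461885646692 dy -49.827303476496624 49.39184423759339
side15 240 120 dx -17.665770873833708 10.045990749686894 11.025389231989038 dy -62.51397016952346 49.231483074136875
side15 260 161 dx -20.69233426463586 8.017030172470186 9.834705695189427 dy -61.62865074811502 20.744038107703616
side15 280 91 dx -36.29334359853226 9.536807446066177 12.583604214008005 dy -40.83190387318693 5.848270850875863
side15 300 214 dx -37.89735494731599 25.33326944843168 32.589404453324846 dy -37.22025590945104 19.961662429442256
side15 320 250 dx -37.553181469069045 28.307054115196138 35.350579296648675 dy -36.94513402941031 26.324161520421356
side15 340 227 dx -37.04105888140987 26.71133010309586 33.24184159660899 dy -37.102323696396454 22.52109045464563
side15 360 210 dx -36.94059601124843 24.789262476575118 29.8711626127
[... 714 characters left out ...]
245 35.59833582182189
side15 500 576 dx -49.630819602473366 33.95219098909581 37.689591166170544 dy -47.62909936401688 43.006788705681245
side15 520 527 dx -48.3719778943414 33.919461831240596 37.10595545298463 dy -45.99446317207109 44.781380212575144
side15 540 599 dx -45.89567627226825 34.4054599016913 37.217236259351125 dy -45.48005982617455 44.11328074124465
top15 220 9 dx 91.30340496939141 102.25505584377038 102.53651860098944 dy 42.828964233011604 47.79565303397408
top15 240 49 dx -12.929863727004545 12.51724472330443 12.934221636961752 dy 45.39288200319339 63.34240813362055
top15 260 60 dx -10.844616159359589 102.90595264990702 103.13023478449827 dy 41.46458149328766 73.80789050937959
```

```bash
python3 - <<'E'
from h import *
np.set_printoptions(precision=1,suppress=True)
for n in("side15","side11","top11"):
    c=load(n+".npz");P=cloud(c);px=c["pixels"].astype(int);g=(px.max(-1)-px.min(-1)<40)
    for lo in range(225,320,10):
        m=g&(P[...,2]>lo)&(P[...,2]<lo+10)&(P[...,0]>590)&(P[...,0]<650)&(abs(P[...,1]+33)<25);q=P[m]
        if len(q)>1: print(n,lo,len(q),q.min(0),q.max(0))
E
```

```text
side15 225 4 [622.  -23.6 226.3] [630.1 -20.1 232.2]
side15 235 4 [615.6 -28.8 235.8] [623.8 -24.8 242. ]
side15 245 3 [609.9 -37.4 248. ] [616.  -32.2 254.5]
side15 255 15 [605.1 -38.2 256.3] [648.3 -31.5 264.7]
side15 265 28 [603.1 -56.9 265.4] [644.3 -29.7 274.7]
side15 275 37 [604.6 -53.5 275.6] [641.  -30.3 284.7]
side15 285 33 [610.8 -37.2 285.1] [633.7 -27.2 294.9]
side15 295 32 [609.1 -36.9 295.1] [633.7 -29.8 304.9]
side15 305 45 [608.  -35.8 305.4] [632.1 -24.8 314.8]
side15 315 7 [607.9 -35.4 315.1] [630.8 -26.4 318.5]
side11 225 6 [625.6 -23.3 226.1] [629.  -17.9 234.7]
side11 235 5 [615.8 -30.1 236.8] [623.6 -24.1 244.8]
side11 245 5 [611.4 -35.  247.6] [618.5 -27.1 254.3]
side11 255 19 [604.7 -37.2 255. ] [646.8 -30.1 264.8]
side11 265 25 [605.1 -42.  265.1] [646.5 -29.2 274.3]
side11 275 37 [606.6 -54.7 275.3] [643.  -29.7 284.6]
side11 285 31 [610.7 -36.5 285.1] [632.4 -26.9 294.9]
side11 295 34 [609.  -35.9 295.2] [632.7 -26.6 305. ]
side11 305 41 [608.3 -36.2 305.5] [632.  -25.4 314.8]
side11 315 9 [617.  -35.1 315. ] [630.7 -27.9 317.5]
top11 225 5 [618.5 -21.9 230.2] [627.  -16.7 234.3]
top11 235 8 [613.1 -29.  235.1] [623.6 -19.2 245. ]
top11 245 6 [605.9 -30.9 246. ] [615.4 -23.8 252.1]
top11 265 10 [604.5 -35.4 265.2] [628.  -28.1 275. ]
top11 275 10 [607.4 -35.1 275.1] [624.7 -28.  282.7]
top11 285 2 [610.1 -32.  293.3] [610.2 -29.6 293.4]
top11 295 2 [608.6 -34.2 298.7] [609.8 -29.2 303.8]
top11 305 29 [607.9 -34.2 305.8] [629.7 -28.9 313.8]
```

```bash
python3 -m inch '[{"x":-10,"y":0,"z":0,"yaw":0,"fingers":1},{"x":-15,"y":0,"z":0,"yaw":0,"fingers":1},{"x":-11,"y":0,"z":0,"yaw":0,"fingers":1},{"x":0,"y":0,"z":0,"yaw":0,"fingers":1},{"x":0,"y":0,"z":0,"yaw":0,"fingers":1},{"x":0,"y":0,"z":0,"yaw":0,"fingers":1}]'
python3 look.py side side16 345 140 80 60
python3 look.py top top16 270 120 130 95
python3 -c "
from h import *
delta([563.5,-66,165],88.65)"
python3 - <<'E'
from h import *
np.set_printoptions(precision=1,suppress=True)
for n in ("side16","top16"):
    c=load(n+".npz");P=cloud(c);px=c["pixels"].astype(int);g=(px.max(-1)-px.min(-1)<40)&(px.sum(-1)>200)
    for lo in range(170,232,6):
        m=g&(P[...,2]>lo)&(P[...,2]<lo+6)&(P[...,0]>560)&(P[...,0]<690)&(abs(P[...,1]+45)<45);q=P[m]
        if len(q): print(n,lo,len(q),q.mean(0),q.min(0),q.max(0))
E
```

```text
time_s: 15.0
eef_pos: [562.2, -65.3, 164.7]
eef_rot: [-0.0, 0.011, 1.0, 0.0]
wrist_force: [-0.2, 0.1, -2.8]
grip_width: 6.9
scale 10
scale 6
t 15.1 tcp [562.3 -65.3 164.8] yang 88.69 tilt 0.03 F [ 0.7  0.9 -1.5] grip 6.8 q [-0.12  0.29 -0.24  1.05 -0.   -0.09]
tool shift [-1.2 -0.7 -0.2] yaw 0.001
side16 170 6 [668.6 -66.3 173.2] [666.  -70.1 170.6] [672.8 -60.5 175.9]
side16 176 14 [650.2 -51.6 178.1] [629.5 -69.8 176. ] [671.9 -21.5 181.8]
side16 182 14 [636.6 -41.7 184.6] [627.7 -69.9 182. ] [668.2 -21.  188. ]
side16 188 11 [636.8 -40.2 191.3] [626.8 -72.2 188.5] [667.9 -20.3 193.7]
side16 194 8 [629.9 -43.2 197. ] [625.7 -57.8 194.6] [632.5 -21.1 199.2]
side16 200 8 [629.1 -30.8 202.7] [626.  -58.5 200.6] [632.2 -20.7 204.5]
side16 206 9 [634.4 -31.  209.3] [625.9 -67.7 206.3] [654.5 -19.3 211.7]
side16 212 37 [623.8 -64.3 216.4] [595.1 -69.7 213.8] [651.  -18.9 217.9]
side16 218 51 [620.8 -64.1 220.7] [595.9 -70.5 218.1] [644.3 -22.9 223.9]
side16 224 3 [619.1 -68.7 225.5] [618.3 -70.5 224.5] [619.9 -67.  226.3]
top16 176 1 [627.9 -26.1 178.1] [627.9 -26.1 178.1] [627.9 -26.1 178.1]
top16 182 1 [626.1 -23.1 185.3] [626.1 -23.1 185.3] [626.1 -23.1 185.3]
top16 188 1 [628.1 -17.8 188.2] [628.1 -17.8 188.2] [628.1 -17.8 188.2]
top16 224 2 [627.  -16.8 227.9] [625.7 -16.8 227.5] [628.2 -16.8 228.3]
top16 230 5 [624.7 -20.8 233. ] [621.7 -24.3 231.5] [627.2 -19.2 234.8]
```

View pics/side16.png

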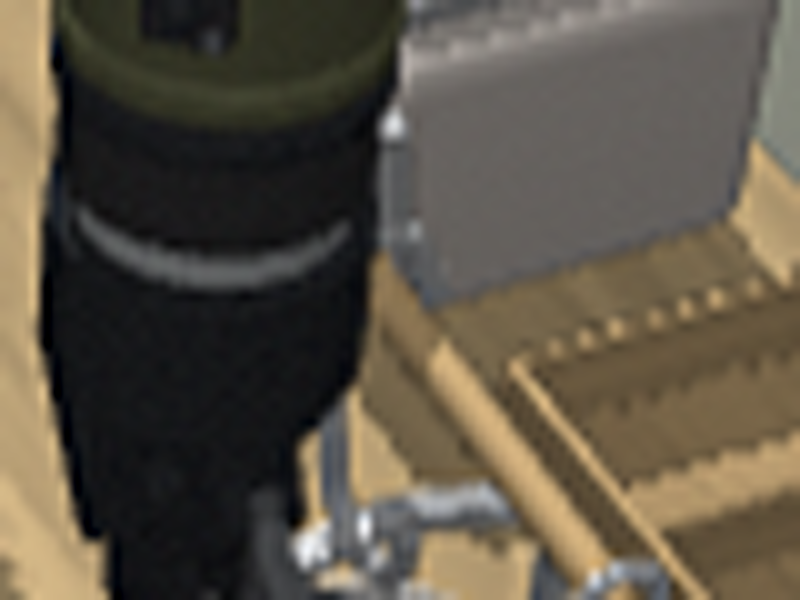

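Bail strap underside is about 213 against the tip's 202. I'll slide +y by 30 mm over the tip, with +1 mm in x.

```bash
python3 -m inch '[{"x":-0.5,"y":8,"z":0,"yaw":0,"fingers":1},{"x":-0.5,"y":10,"z":0,"yaw":0,"fingers":1},{"x":0,"y":8,"z":0,"yaw":0,"fingers":1},{"x":0,"y":3,"z":0,"yaw":0,"fingers":1},{"x":0,"y":0,"z":0,"yaw":0,"fingers":1},{"x":0,"y":0,"z":0,"yaw":0,"fingers":1}]'
python3 look.py side side17 345 140 80 60
python3 -c "
from h import *
delta([563.5,-35.5,126],88.65)
np.set_printoptions(precision=1,suppress=True)
c=load('side17.npz');P=cloud(c);px=c['pixels'].astype(int);g=(px.max(-1)-px.min(-1)<40)&(px.sum(-1)>200)
for lo in range(170,232,6):
        m=g&(P[...,2]>lo)&(P[...,2]<lo+6)&(P[...,0]>585)&(P[...,0]<690)&(abs(P[...,1]+40)<30);q=P[m]
        if len(q): print(lo,len(q),q.mean(0),q.min(0),q.max(0))
"
```

```text
time_s: 15.7
eef_pos: [564.5, -36.2, 164.9]
eef_rot: [-0.0, 0.011, 1.0, -0.0]
wrist_force: [0.2, 0.4, -1.7]
grip_width: 6.6
scale 10
t 15.75 tcp [564.5 -36.4 164.9] yang 88.69 tilt 0.01 F [-0.3 -0.5 -2.1] grip 6.4 q [-0.06  0.28 -0.24  1.05 -0.   -0.04]
tool shift [ 1.   0.9 38.9] yaw 0.001
170 9 [658.4 -36.4 172.9] [629.8 -40.9 170.2] [674.8 -29.9 175.3]
176 24 [645.  -34.8 179.4] [629.2 -44.9 176.2] [673.1 -23.6 181.9]
182 13 [633.5 -34.3 184.5] [627.4 -53.5 182.1] [667.9 -21.5 187.3]
188 12 [630.8 -38.5 191.6] [626.5 -56.6 189.3] [634.6 -19.4 193.4]
194 3 [630.  -34.3 198.2] [627.9 -56.3 196.8] [631.6 -22.7 199.2]
200 7 [629.6 -56.4 202.6] [627.2 -58.8 200.1] [632.  -52.5 204.7]
206 4 [640.2 -48.2 209.7] [630.2 -60.  208.1] [650.  -37.5 211.2]
212 29 [622.7 -34.8 215.9] [596.  -40.3 213.3] [652.8 -19.1 218. ]
218 52 [623.7 -35.  220.6] [601.8 -41.5 218.1] [649.1 -17.7 223.8]
224 15 [625.5 -31.1 225.2] [609.7 -40.8 224.1] [630.8 -19.1 229.2]
```

View pics/side17.png

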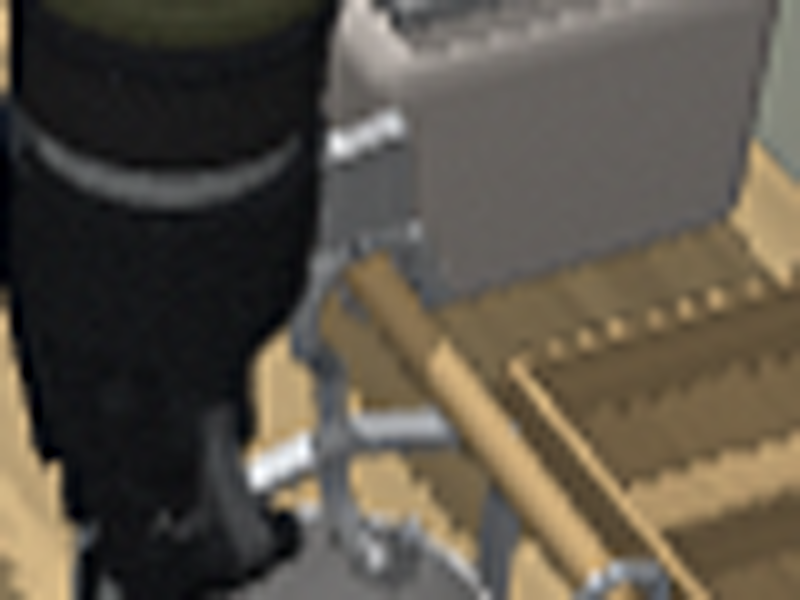

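```bash
python3 -m inch '[{"x":0.7,"y":0.3,"z":8,"yaw":0,"fingers":1},{"x":0,"y":0,"z":10,"yaw":0,"fingers":1},{"x":0,"y":0,"z":8,"yaw":0,"fingers":1},{"x":0,"y":0,"z":4,"yaw":0,"fingers":1},{"x":0,"y":0,"z":0,"yaw":0,"fingers":1},{"x":0,"y":0,"z":0,"yaw":0,"fingers":1}]'
python3 look.py side side18 345 140 80 60
python3 -c "
from h import *
delta([563.5,-35.5,126],88.65)
np.set_printoptions(precision=1,suppress=True)
c=load('side18.npz');P=cloud(c);px=c['pixels'].astype(int);g=(px.max(-1)-px.min(-1)<40)&(px.sum(-1)>200)
for lo in range(170,320,10):
        m=g&(P[...,2]>lo)&(P[...,2]<lo+10)&(P[...,0]>602)&(P[...,0]<690)&(abs(P[...,1]+40)<30);q=P[m]
        if len(q): print(lo,len(q),q.mean(0),q.min(0),q.max(0))
"
```

```text
time_s: 16.35
eef_pos: [563.8, -36.1, 134.8]
eef_rot: [-0.0, 0.011, 1.0, 0.0]
wrist_force: [-0.7, -0.1, -1.9]
grip_width: 6.7
scale 10
t 16.4 tcp [564.1 -36.1 135.1] yang 88.69 tilt 0.02 F [ 0.2 -0.6 -2. ] grip 6.8 q [-0.06  0.3  -0.28  0.98  0.   -0.04]
tool shift [0.6 0.6 9.1] yaw 0.001
170 19 [653.9 -38.4 175.7] [629.5 -47.  170.3] [674.6 -30.4 179. ]
180 59 [638.4 -37.5 185.9] [602.1 -54.4 180.1] [666.9 -20.3 189.8]
190 53 [623.7 -37.  192.9] [604.3 -57.9 190.1] [639.9 -18.7 199.6]
200 20 [630.2 -36.1 203.8] [624.9 -58.4 200. ] [635.  -17.4 208.9]
210 7 [629.  -19.7 214.2] [626.6 -23.7 212. ] [631.9 -16.2 217.9]
220 7 [627.4 -20.2 223.9] [624.  -23.5 221.4] [631.4 -18.1 229.3]
230 2 [626.4 -23.2 233.6] [624.2 -24.3 231.9] [628.5 -22.1 235.2]
240 1 [622.8 -25.9 240.4] [622.8 -25.9 240.4] [622.8 -25.9 240.4]
250 8 [619.7 -35.2 255.3] [606.9 -38.3 250.8] [647.3 -31.9 258.7]
260 16 [632.3 -34.9 265.9] [606.5 -40.1 261.4] [645.9 -28.7 269.9]
270 26 [625.  -36.6 275.8] [609.  -58.6 270.1] [644.9 -29.6 279.9]
280 30 [622.7 -34.2 284.5] [610.3 -37.3 280.4] [637.7 -31.4 289.6]
290 34 [620.6 -33.5 294.9] [609.7 -37.5 290.3] [633.  -28.1 299.9]
300 29 [620.5 -33.3 304.5] [609.4 -35.8 300. ] [632.1 -29.2 309.8]
310 34 [621.1 -31.5 313.7] [607.6 -36.4 310.4] [632.1 -25.7 316.3]
```

View pics/side18.png

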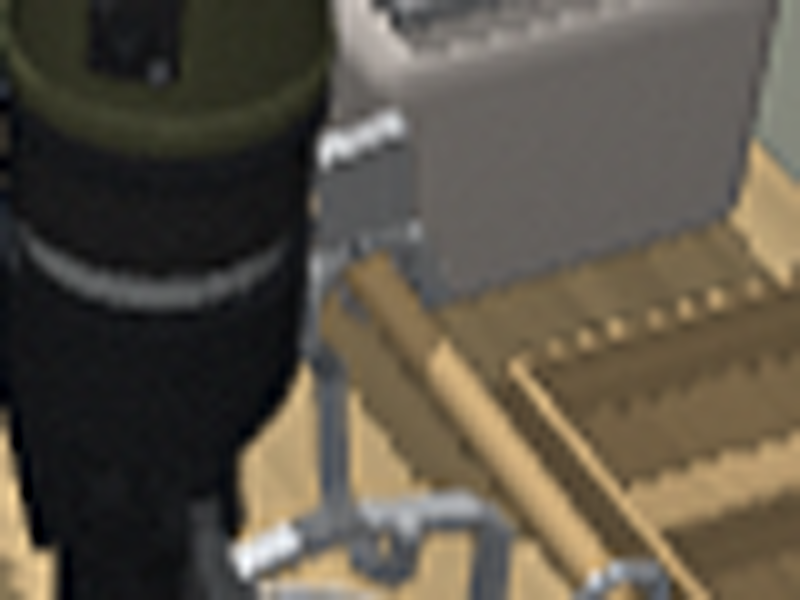

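The bail lies inside the lower curl and the hook hasn't moved. Lower the last few mm gently.

```bash
python3 -m inch '[{"x":0.5,"y":0,"z":3,"yaw":0,"fingers":1},{"x":0,"y":0,"z":2,"yaw":0,"fingers":1},{"x":0,"y":0,"z":0,"yaw":0,"fingers":1},{"x":0,"y":0,"z":0,"yaw":0,"fingers":1}]'
python3 -m inch '[{"x":0,"y":0,"z":1,"yaw":0,"fingers":1},{"x":0,"y":0,"z":0,"yaw":0,"fingers":1}]'
python3 -m inch '[{"x":0,"y":0,"z":1,"yaw":0,"fingers":1},{"x":0,"y":0,"z":0,"yaw":0,"fingers":1}]'
python3 -m inch '[{"x":0,"y":0,"z":1,"yaw":0,"fingers":1},{"x":0,"y":0,"z":0,"yaw":0,"fingers":1}]'
python3 look.py side side19 345 140 80 60
python3 -c "
from h import *
delta([563.5,-35.5,126],88.65)
np.set_printoptions(precision=1,suppress=True)
c=load('side19.npz');P=cloud(c);px=c['pixels'].astype(int);g=(px.max(-1)-px.min(-1)<40)&(px.sum(-1)>200)
for lo in range(160,230,10):
        m=g&(P[...,2]>lo)&(P[...,2]<lo+10)&(P[...,0]>602)&(P[...,0]<690)&(abs(P[...,1]+40)<30);q=P[m]
        if len(q): print(lo,len(q),q.mean(0),q.min(0),q.max(0))
"
```

```text
time_s: 16.8
eef_pos: [563.3, -36.0, 130.0]
eef_rot: [0.0, 0.011, 1.0, 0.0]
wrist_force: [0.2, 0.6, -1.8]
grip_width: 6.8
time_s: 17.0
eef_pos: [563.7, -36.1, 129.2]
eef_rot: [0.0, 0.011, 1.0, 0.0]
wrist_force: [-1.6, -0.3, 0.6]
grip_width: 6.9
time_s: 17.2
eef_pos: [564.0, -36.1, 128.5]
eef_rot: [0.001, 0.011, 1.0, 0.0]
wrist_force: [-0.2, 0.3, 4.0]
grip_width: 6.6
time_s: 17.4
eef_pos: [564.3, -36.0, 127.8]
eef_rot: [0.001, 0.011, 1.0, 0.0]
wrist_force: [-1.3, -0.5, 6.4]
grip_width: 6.8
scale 10
t 17.45 tcp [564.3 -36.1 127.8] yang 88.69 tilt 0.12 F [-0.8  0.2  6.2] grip 6.9 q [-0.06  0.31 -0.3   0.96  0.   -0.04]
tool shift [0.8 0.5 1.8] yaw 0.001
160 9 [669.7 -39.  164.8] [667.1 -43.4 160.5] [672.4 -31.9 168.8]
170 26 [650.9 -38.1 176.8] [611.3 -49.2 170.9] [672.4 -31.5 179.9]
180 81 [626.9 -36.  184.5] [602.4 -56.  180.1] [661.  -20.1 189.7]
190 17 [630.6 -37.4 195.6] [626.  -57.5 190.7] [636.2 -18.4 200. ]
200 16 [630.8 -38.4 204.3] [625.3 -57.5 200. ] [636.1 -19.4 209.9]
210 10 [627.7 -20.7 215.7] [625.2 -23.7 211.1] [631.2 -17.3 219.6]
220 6 [627.8 -20.3 224.5] [624.3 -22.2 222.5] [630.7 -19.2 228. ]
```

View pics/side19.png

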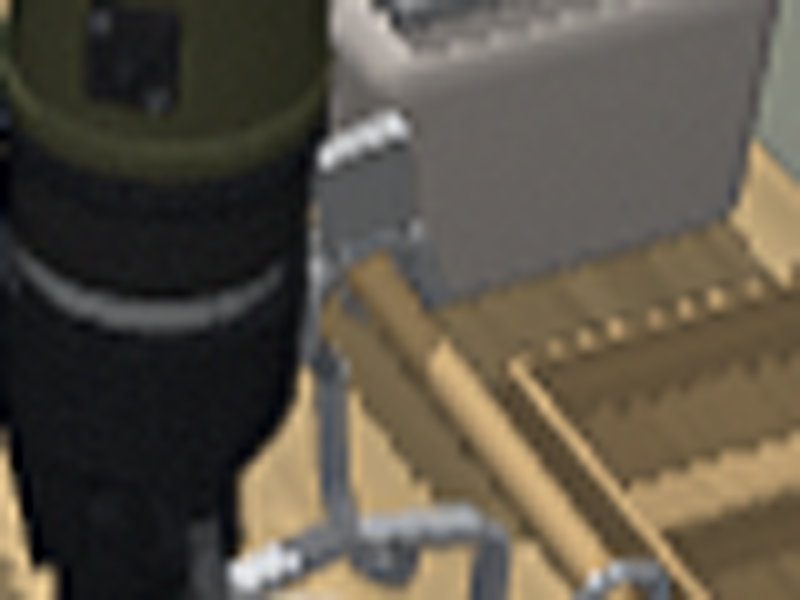

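Loaded: the wrist force went from -2 to +6. I'll ease up to about the pail's own weight, then open.

```bash
python3 -m inch '[{"x":0.3,"y":0,"z":-1,"yaw":0,"fingers":1},{"x":0,"y":0,"z":-0.4,"yaw":0,"fingers":1},{"x":0,"y":0,"z":0,"yaw":0,"fingers":1}]' 20
python3 -m inch '[{"x":0,"y":0,"z":0,"yaw":0,"fingers":0.87},{"x":0,"y":0,"z":0,"yaw":0,"fingers":0.85},{"x":0,"y":0,"z":0,"yaw":0,"fingers":0.83},{"x":0,"y":0,"z":0,"yaw":0,"fingers":0.8},{"x":0,"y":0,"z":0,"yaw":0,"fingers":0.77},{"x":0,"y":0,"z":0,"yaw":0,"fingers":0.7},{"x":0,"y":0,"z":0,"yaw":0,"fingers":0.6},{"x":0,"y":0,"z":0,"yaw":0,"fingers":0.6}]'
python3 look.py side side20 345 150 100 75
python3 pail.py side20.npz 625 -37 112
```

```text
time_s: 17.75
eef_pos: [563.1, -36.0, 128.4]
eef_rot: [0.0, 0.011, 1.0, -0.0]
wrist_force: [-0.9, 0.6, 4.8]
grip_width: 6.3
time_s: 18.55
eef_pos: [563.0, -36.0, 128.3]
eef_rot: [0.0, 0.011, 1.0, -0.0]
wrist_force: [0.0, -0.5, 0.9]
grip_width: 34.0
scale 8
rim 65
plane slopes x,y [ 0.1 -0. ] z 116.37699251370695 58
centre [621.6 -32.6] 45.254282302437666
```

View pics/side20.png

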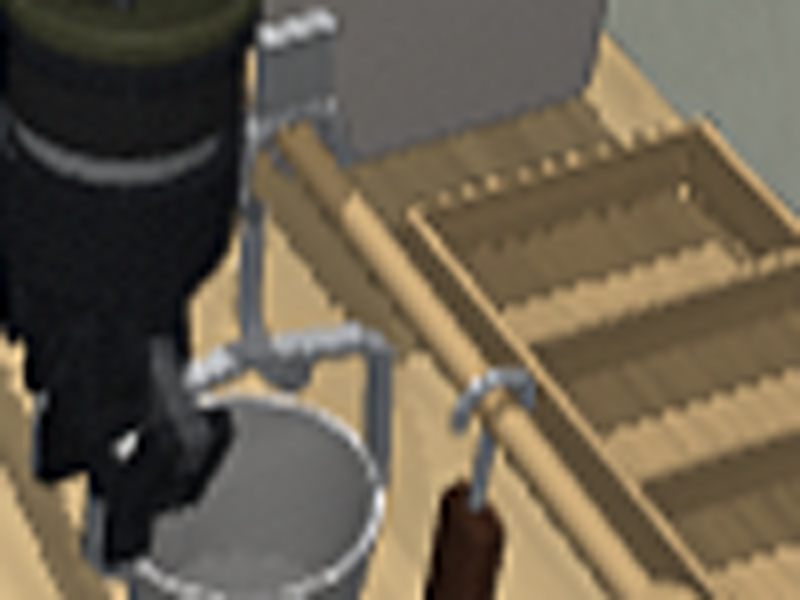

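Released, and the hook and pail are hanging. Backing straight out in -x.

```bash
python3 -m inch '[{"x":5,"y":0,"z":0,"yaw":0,"fingers":0.6},{"x":12,"y":0,"z":0,"yaw":0,"fingers":0.6},{"x":25,"y":0,"z":0,"yaw":0,"fingers":0.6},{"x":40,"y":0,"z":-10,"yaw":0,"fingers":0.6},{"x":40,"y":0,"z":-20,"yaw":0,"fingers":0.6},{"x":0,"y":0,"z":-20,"yaw":0,"fingers":0.6},{"x":0,"y":0,"z":0,"yaw":0,"fingers":0.6},{"x":0,"y":0,"z":0,"yaw":0,"fingers":0.6}]'
sed -i 's/r\[:2\].round(3)/[float(f"{v:.4f}") for v in r[:2]]/' pail.py
python3 pail.py side20.npz 625 -37 112
python3 look.py side side21 330 130 120 90
python3 pail.py side21.npz 625 -37 112
```

```text
time_s: 19.4
eef_pos: [441.3, -33.3, 178.6]
eef_rot: [0.001, 0.011, 1.0, -0.0]
wrist_force: [-0.4, -0.5, -0.6]
grip_width: 34.2
rim 65
plane slopes x,y [0.0889, -0.0044] z 116.37699251370695 58
centre [621.6 -32.6] 45.254282302437666
scale 6
rim 67
plane slopes x,y [0.1055, -0.0258] z 115.49963288726943 56
centre [623.1 -31.8] 45.328224678025194
```

View pics/side21.png

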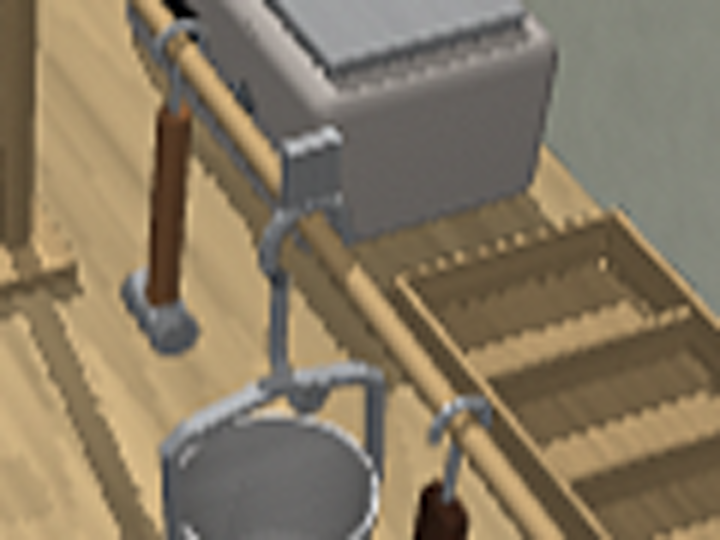

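The pail hangs about 6° off level. I'll check whether it is still and get the arm further clear.

```bash
for i in 22 23; do python3 -m inch '[{"x":0,"y":0,"z":-10,"yaw":0,"fingers":0.6},{"x":0,"y":0,"z":0,"yaw":0,"fingers":0.6},{"x":0,"y":0,"z":0,"yaw":0,"fingers":0.6},{"x":0,"y":0,"z":0,"yaw":0,"fingers":0.6},{"x":0,"y":0,"z":0,"yaw":0,"fingers":0.6},{"x":0,"y":0,"z":0,"yaw":0,"fingers":0.6},{"x":0,"y":0,"z":0,"yaw":0,"fingers":0.6}]' | head -1; python3 look.py side side$i 330 130 120 90; python3 pail.py side$i.npz 625 -37 112; done
python3 look.py top top23 200 120 220 120
python3 - <<'E'
from h import *
np.set_printoptions(precision=1,suppress=True)
for n in("side22","side23"):
    c=load(n+".npz");P=cloud(c);px=c["pixels"].astype(int);g=(px.max(-1)-px.min(-1)<40)&(px.sum(-1)>200)
    for lo in (165,175,185,195,205,220,290,305):
        m=g&(P[...,2]>lo)&(P[...,2]<lo+10)&(P[...,0]>560)&(P[...,0]<690)&(abs(P[...,1]+40)<30);q=P[m]
        if len(q): print(n,lo,len(q),q.mean(0),q.min(0),q.max(0))
E
```

```text
time_s: 20.15
scale 6
rim 65
plane slopes x,y [0.0927, 0.0099] z 115.65269400160904 65
centre [623.4 -31.5] 44.984650198342734
time_s: 20.9
scale 6
rim 68
plane slopes x,y [0.1255, -0.0138] z 115.19214706438292 46
centre [623.4 -31.7] 45.11404778215459
scale 3
side22 165 35 [598.5 -33.6 170.9] [568.9 -40.6 165.9] [667.9 -26.5 174.8]
side22 175 98 [622.7 -33.7 180.6] [579.5 -52.8 175.1] [664.8 -18.5 184.9]
side22 185 40 [624.  -34.1 188.1] [609.9 -54.1 185.1] [643.2 -16.2 194.8]
side22 195 17 [624.8 -35.1 201. ] [621.5 -57.2 196.4] [628.7 -15.8 204.7]
side22 205 9 [624.5 -22.8 210.1] [621.9 -55.6 205.4] [627.2 -13.1 213.5]
side22 220 6 [623.7 -17.5 223.6] [620.8 -20.3 220.1] [625.6 -13.9 228.6]
side22 290 32 [622.7 -34.5 294.9] [611.2 -38.  290. ] [636.  -30.6 299.7]
side22 305 42 [621.9 -33.2 311.1] [609.9 -37.6 305.3] [634.3 -25.6 314.8]
side23 165 38 [600.8 -33.  171. ] [569.5 -38.7 165. ] [668.4 -26.9 175. ]
side23 175 105 [621.7 -34.2 180.7] [577.9 -50.3 175.1] [664.8 -19.6 184.8]
side23 185 33 [625.  -33.4 188.1] [611.2 -54.  185. ] [643.6 -17.7 193.8]
side23 195 17 [624.9 -35.6 200.1] [621.2 -57.1 195.1] [629.3 -14.8 204.5]
side23 205 14 [624.2 -23.2 210.3] [622.3 -53.9 205.1] [626.9 -14.6 214.9]
side23 220 7 [622.8 -18.9 224.5] [620.8 -21.1 220.5] [624.6 -14.8 229.5]
side23 290 32 [622.1 -34.3 295.1] [611.8 -36.9 290.9] [636.6 -31.2 299.9]
side23 305 43 [621.9 -32.7 311.1] [610.5 -37.  305.1] [634.1 -27.1 314.9]
```

View pics/top23.png

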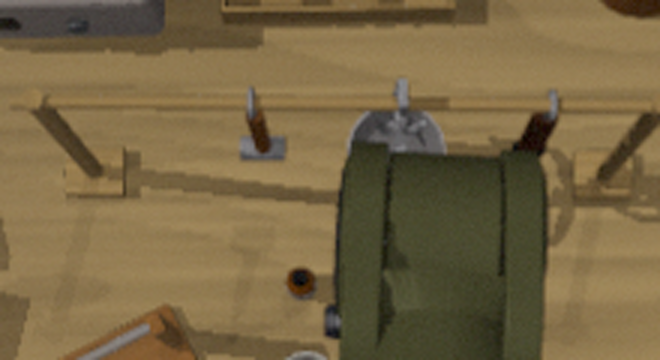

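Everything is still: between two looks 0.75 s apart the rim centre moved less than 0.5 mm, and the hook is near vertical. Last, I'll check the bystanders by comparing with the first picture.

```bash
python3 - <<'E'
from h import *
a=load("side0.npz")["pixels"];b=load("side23.npz")["pixels"]
d=(np.abs(a.astype(int)-b).max(-1)>45).astype(np.uint8); 
o=b[:,:,::-1].copy(); o[d>0]=(0,0,255); cv2.imwrite("pics/diff.png",np.vstack([b[60:400,:,::-1]])); cv2.imwrite("pics/diff2.png",o)
E
```

```text
(no output)
```

View pics/diff2.png

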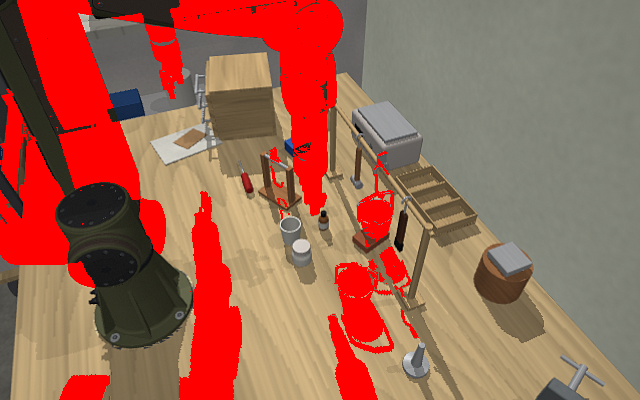

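View pics/diff.png

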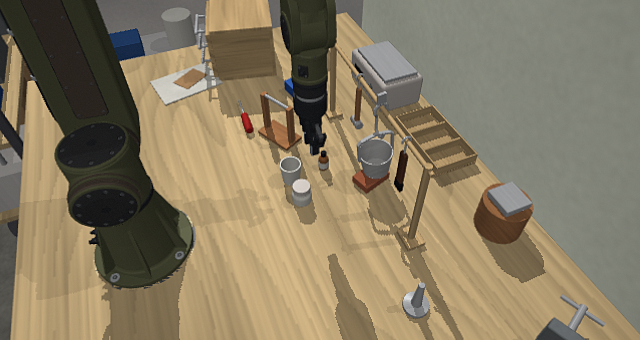

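The difference picture shows only the arm, the hook, the pail and their shadows have changed. The dropper, jar, cup, mandrel, driver and visible part of the brick are unmoved, and the pail hangs clear above the brick. Handing in.

```bash
python3 -c "
from station import ticket,monitor
print(monitor.sense()['time_s'], monitor.sense()['wrist_force'])
print(ticket.finish_job())"
```

```text
21.0 [ 0.40673708 -1.00769522  0.60196406]
the job is handed in; nothing more can be done
None
```

I hung the S-hook by its upper curl on the rail, about midway between the hammer and the brush (y ≈ -33 mm). Then I hung the pail by its bail from the lower curl, let go of both, backed the arm clear and handed in at 21.0 s of the 72 s allowed.

- **Stillness:** in the last two looks, 0.75 s apart, the pail's rim centre moved less than 0.5 mm. The hook hung near vertical.
- **Forces:** the wrist readings I took while hanging both pieces reached about 6 N at most. That was while I set the pail on the hook, so the rail carried about 8 N beyond the hook's own weight at that moment, and I eased off before opening the fingers.
- **Other things on the bench:** a comparison with the first picture showed no other object moved. The arm partly hid the carton and the pail partly hid the brick, so those two were only partly checked. The pail's foot clears the brick by about 10 mm.
- **Not perfect:** the pail hangs about 6–7° off level. The hook's curl and the rail limited how far forward the hand could go, so the bail was caught about 10 mm from its top point and friction holds it there. I left it, because correcting it risked disturbing the hook.

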